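# Gauge a glass photometer cell in the bench caliper

### The job

Stand the longest of the three lidded glass cells upright on the bed of the bench caliper, between the two jaws and lengthwise from jaw to jaw. Then slide the moving jaw by its thumb tab until it has pushed the cell against the fixed jaw and both jaws press lightly but definitely on the cell's ends, without rocking the jaw out of square or squeezing the glass hard. Let go and leave the jaws closed on the standing cell; set the cell down rather than dropping it, and leave everything else on the bench as it is.

Things in the scene. Friction and masses are not known exactly. Their poses are not given: they have to be found in the camera images.
- cell_long: the longest glass cell: upright clear glass box with frosted end walls and a white lid, 22 mm thick (its x), 46 to 58 mm long (its y; the true length is not known, it is what the gauging is to find), 51 mm tall with the lid; about 0.11 kg. It stands on a 3 mm mat with two shorter cells. Origin: centre of its underside, z up; its two ends are alike.
- cell_mid: bystander: shorter cell of the same make, 22 x 38 x 51 mm, same axes and origin; places of the three cells on the mat are swapped between starts
- cell_short: bystander: shortest cell, 22 x 22 x 51 mm, same axes and origin
- caliper: bench caliper, bolted to the bench: flat dark grey bed 125 x 250 mm, its top at z = 12 mm (bed from x = -95 to +30 mm, y = -115 to +135 mm). A steel beam runs along its y (x = -12 to +12 mm, top at z = 22 mm, scale marks on it); both jaws reach from the beam towards its -x. Origin: under the beam at z = 0 on the bench; the fixed jaw's measuring face is the plane y = -60 mm and looks to +y.
- fixed_jaw: fixed jaw: blade 10 mm thick, x = -82 to -18 mm, z = 13 to 42 mm in the caliper's frame, on a 44 x 40 mm block over the beam. Origin: on the beam's line at bench height, in the plane of its measuring face; axes as the caliper's; the face looks to +y.
- moving_jaw: moving jaw, the mirror image of the fixed one, same heights. Origin: on the beam's line at bench height, in the plane of its measuring face, which looks to -y (towards the fixed jaw); axes as the caliper's while it is square.
- jaw_slide (a joint): gap between the two measuring faces where they meet the beam's line, in m (0 closed, up to 0.122); starts at 0.095 to 0.115; grows as the moving jaw goes to the caliper's +y. The jaw slides with about 2 N of friction and stays where it is left.
- jaw_tilt (a joint): rocking of the moving jaw about the vertical through its block on the beam, rad; 0 is square to the beam, limits 0.09 either way. It springs back to square; stiffness about 14 N m/rad, so a load of 5 N on the jaw 42 mm out from the beam rocks it by 0.015 rad (the jaw tip opens), if it is pushed at the tab.
- thumb_tab (a point): point on the thumb tab, a ribbed dark upright plate on the moving jaw's block: 24 mm along the caliper's x, 12 mm along its y, from z = 42 to 78 mm above the bench; this point lies on its centre line, 64 mm above the bench. It stands on a block 44 x 40 mm whose top is at 42 mm, centred under it; the moving jaw's measuring face is 20 mm to its -y side. To close, push or pull it towards the caliper's -y.
- bed_spot (a point): a good place for the middle of the cell's underside: on the bed's top, 42 mm out from the beam's line (caliper x = -42 mm), 38 mm from the fixed jaw's face (some 9 to 15 mm between that face and the cell's end)
- amber_a: bystander: amber bottle, 48 mm diameter, 125 mm tall, origin under its centre
- amber_b: bystander: amber bottle, 48 mm diameter, 125 mm tall, origin under its centre
- dropper: bystander: white bottle with green cap, 38 mm diameter, 85 mm tall, origin under its centre
- beaker: bystander: glass beaker, 60 mm diameter, 65 mm tall, origin under its centre
- jar: bystander: low glass jar with black cap, 48 mm diameter, 45 mm tall, origin under its centre
There are look-alikes about, which are no part of the job. What is shaped like the cell_long but blue, green or purple is not meant.

How it is judged:
On the way, in this order (a step that is already met when the one before it is completed fails the run):
1. the longest cell stands upright on the bed between the jaws (x of cell_long in the frame of caliper between -0.068 and -0.023 m and y of cell_long in the frame of caliper between -0.036 and 0.035 m and z of cell_long in the frame of caliper between 0.008 and 0.016 m and angle between cell_long's own z axis and vertical below 0.06 rad), for 0.2 s.
2. both jaws press on the cell with at least 1 N (all of step 1 and contact force between cell_long and moving_jaw above 1 N and contact force between cell_long and fixed_jaw above 1 N), for 0.2 s.
At the end, for the whole second after the job is handed in: the longest cell stands upright and at rest on the bed, 23 to 68 mm out from the beam's line, lengthwise along the beam within 0.04 rad, its end within 2 mm of the fixed jaw; jaw gap 54.5 to 59 mm (at most 2 mm over the cell), moving jaw square within 0.022 rad (all of step 1 and value of joint jaw_slide between 0.0545 and 0.059 m and value of joint jaw_tilt between -0.022 and 0.022 rad and angle between the y axis of cell_long and the y axis of caliper, either way round below 0.04 rad and linear speed of cell_long below 0.01 m/s and y of cell_long in the frame of caliper below -0.0295 m); the robot touches nothing.
It fails at once if a jaw squeezes the glass cell with more than 11 N (contact force between cell_long and moving_jaw above 11 N or contact force between cell_long and fixed_jaw above 11 N).
It fails at once if the moving jaw is rocked more than 0.03 rad (1.7 degrees) out of square (value of joint jaw_tilt above 0.03 rad or value of joint jaw_tilt below -0.03 rad).
It fails at once if the cell is let go more than 12 mm above the caliper's bed, or tipped by more than 0.5 rad (angle between cell_long's own z axis and vertical above 0.5 rad or (height (world z) of cell_long above 0.024 m and contact force between cell_long and the fingers below 0.05 N)).
It fails at once if another thing on the bench is pushed more than 20 mm or tipped (distance of any of cell_mid, cell_short, amber_a, amber_b, dropper, beaker, jar from where it was at the start of the episode above 0.02 m or angle between any of cell_mid, cell_short, amber_a, amber_b, dropper, beaker, jar's own z axis and vertical above 0.35 rad).
It also fails if it takes over 58 s, if anything falls off the work surface, if the arm or the gripper's body presses on something with over 40 N, if the wrist force passes 120 N, or if a joint passes its speed limit or range.

### The arm

A 6-joint arm with a two-finger parallel gripper is mounted at the origin on the work surface. World frame = base frame: x ahead of the robot, y to its left, z up, the work surface at z = 0. Lengths are in m, angles in rad, forces in N, time in s.
With the tool pointing down it reaches from about 0.375 to 0.975 m from the base axis. Payload 3.8 kg.
Tool frame: the origin (TCP) lies midway between the tips of the shut fingers; the grasp point (between the pads) lies 19 mm behind it; z points along the fingers, y is the line along which they close (so a half turn about z gives the same grasp; the last joint's range is limited). The gripper opens to 88 mm and grips with 3 to 60 N. Pads are 18 mm wide; open, the fingers measure 123 mm over their backs; the gripper's body (75 mm by 187 mm) begins 45 mm behind the grasp point.
Start: joints at [-1.383, 0.264, 1.604, -0, 1.274, -0.037], TCP at [0.15, -0.658, 0.202] pointing down, gripper open.
Joint ranges: [-2.63, 2.63], [-0.94, 2.18], [0.31, 2.57], [-1.31, 4.45], [0, 2.66], [-2.55, 2.55]. Speed limits (rad/s): [2.57, 2.57, 3.14, 3.14, 3.14, 3.14].

### API

Orientations are given as a unit quaternion [x, y, z, w].
In Python, from cell import r gives the robot as it stands.
- The arm moves only by the tool step_arm, never from a script. Its argument "rows" is a list of rows, each an object with "delta_pos": the shift along the world's x, y, z in m, a list of three; "spin": the turn about the world's z in degrees; "grip": the finger opening in m, from 0 to 0.0881. In form: [{"delta_pos": [x, y, z], "spin": spin, "grip": grip}, ...]. A call has exactly 5 rows; each row is the pose to reach, as a shift and turn from the pose commanded when the call began; what a row does not reach only later rows make up. A row lasts 1/12 s, in which the tool goes at most 41.7 mm and 7.16 degrees, less where a joint would pass 70% of its speed; a pose out of reach is approached as far as the arm can. A call with a gripper value outside its range is refused whole. The fingers move at their own pace and stop on an object; "grip_force" is the grip in N (left out, the last holds). Time passes only in rows, so rows that repeat a pose let the fingers close, or fill a call up. It gives the time, the measured TCP pose, the force, the opening and the grip force at its end, in the units of the state.
- r.sense(): the state, without advancing time (a new reading comes with each control period).
- r.camera(name): name is "side" or "top"; returns a dict with "image" (420x560x3 uint8, red, green, blue), "intrinsics" (3x3 intrinsics, pixels), "world_from_camera" (4x4, takes a point from camera to world coordinates). Camera axes: x right, y up, looking along -z (the intrinsics and any distortion apply to the point x, -y, -z); pixel columns grow to the right and rows downward; lengths in m; the calibration is good to about 2 mm. A picture is of the moment at which its call begins. There is no depth.
- r.job_done(): hands the job in; it is judged then, once.
The state is a dict: "time_s": time; "joint_pos": joint angles; "joint_vel": joint speeds; "tau": joint torques, N m; "eef_pos": TCP position; "eef_rot": TCP orientation; "wrist_force": force on the tool from outside, world axes, zero at the start; "moment": the same for the moment, N m; "width": finger opening in m; "finger_force": force on a finger pad.
Only numpy, scipy, OpenCV 4.12 (cv2) and the standard library are available. Lean on these libraries where they do the work, as an engineer would, in place of code of your own. Each camera call takes 0.05 s, during which the arm holds its last target. There are 200 camera calls.

## Working session

There is one attempt and no reset: what is moved stays moved. The work goes in short steps, Python scripts to look and compute and a tool call to move; the robot and the scene stay as the last step left them, time stands still between calls to the robot, and variables do not carry over. Pictures are saved under pics/ and viewed, at most 10 in all, crops included, and the job is handed in when it is done.

Besides the shell and the picture viewer there is one more tool, called after "Request:" as name([rows], argument=value, ...), one row to a line, values as JSON. step_arm: Moves the arm, as the interface text tells. Its arguments: {"type":"object","properties":{"rows":{"type":"array","items":{"type":"object","properties":{"delta_pos":{"type":"array","items":{"type":"number"}},"spin":{"type":"number"},"grip":{"type":"number"}}}},"grip_force":{"type":"number"}},"required":["rows"]}

```bash
mkdir -p pics; cat > h.py <<'E'
import numpy as np, cv2
from cell import r
def shot(name,fn=None):
    c=r.camera(name)
    if fn: cv2.imwrite(fn,c["image"][:,:,::-1])
    return c
def ray(c,uv):
    K=np.array(c["intrinsics"]);T=np.array(c["world_from_camera"])
    d=np.linalg.inv(K)@np.array([uv[0],uv[1],1.]); d=np.array([d[0],-d[1],-d[2]])
    return T[:3,3],T[:3,:3]@d
def atz(c,uv,z):
    o,d=ray(c,uv); return o+d*(z-o[2])/d[2]
def proj(c,p):
    K=np.array(c["intrinsics"]);T=np.array(c["world_from_camera"])
    q=T[:3,:3].T@(np.array(p)-T[:3,3]); q=K@np.array([q[0],-q[1],-q[2]]); return q[:2]/q[2]
E
python3 - <<'E'
from h import *
for n in("top","side"):
    c=shot(n,f"pics/{n}0.png"); print({k:(np.round(v,3).tolist() if k!='image' else 0) for k,v in c.items()})
    np.savez(f"pics/{n}0.npz",**c)
print(r.sense())
E
```

```text
{'image': 0, 'intrinsics': [[499.687, 0.0, 285.096], [0.0, 499.687, 211.658], [0.0, 0.0, 1.0]], 'world_from_camera': [[0.017, 0.976, -0.215, 0.354], [-1.0, 0.017, -0.003, -0.022], [0.001, 0.215, 0.977, 1.194], [0.0, 0.0, 0.0, 1.0]]}
{'image': 0, 'intrinsics': [[394.409, 0.0, 278.866], [0.0, 394.409, 208.369], [0.0, 0.0, 1.0]], 'world_from_camera': [[-0.712, 0.418, -0.565, -0.011], [-0.702, -0.438, 0.562, 0.57], [-0.012, 0.796, 0.605, 0.706], [0.0, 0.0, 0.0, 1.0]]}
{'time_s': 0.1, 'joint_pos': array([-1.38292747e+00,  2.64700816e-01,  1.60519622e+00, -1.47856029e-05,
        1.27370540e+00, -3.69046882e-02]), 'joint_vel': array([ 0.00124711, -0.00427911, -0.00291645, -0.00093651, -0.00061905,
       -0.00078673]), 'tau': array([ 1.42767303e-04, -5.03617036e+01, -3.58072650e+01,  7.30662933e-02,
        2.33550870e-02, -5.51383630e-05]), 'eef_pos': array([ 0.15030718, -0.65733586,  0.20111934]), 'eef_rot': array([ 9.93690506e-01,  1.12152435e-01, -8.28260017e-05, -1.00149809e-03]), 'wrist_force': array([-0.31186105, -0.00840011,  0.6524359 ]), 'moment': array([ 0.02055666,  0.0160248 , -0.00141425]), 'finger_force': 0.0, 'width': 0.0881859015131038}
```

View pics/top0.png

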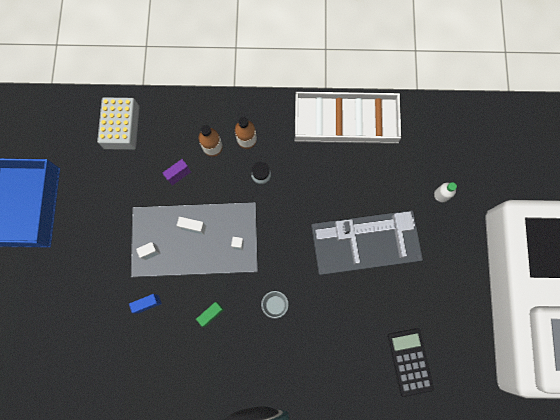

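View pics/side0.png

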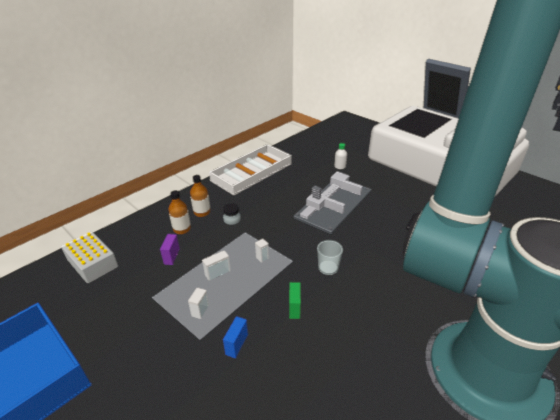

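Top view: the white-lidded cells are at (190,224) (longest), (147,250) (mid) and (237,242) (short). The look-alikes are purple (175,170), blue (143,303) and green (209,314). The caliper's moving jaw with its tab is at (346,228), and the fixed jaw is at (403,222). I choose (190,224) and will check it in a close crop while measuring.

```bash
python3 - <<'E'
from h import *
c=dict(np.load("pics/top0.npz")); im=c["image"]
a=cv2.resize(im[195:285,125:265],None,fx=4,fy=4,interpolation=cv2.INTER_CUBIC)
b=cv2.resize(im[200:285,305:430],None,fx=4.48,fy=4.48,interpolation=cv2.INTER_CUBIC)
out=np.zeros((a.shape[0]+0,0,3),np.uint8)
W=max(a.shape[1],b.shape[1]); pad=lambda x:np.pad(x,((0,0),(0,W-x.shape[1]),(0,0)))
v=np.vstack([pad(a[40:260]),pad(b)]); cv2.imwrite("pics/crop1.png",v[:,:,::-1]); print(v.shape)
m=((im.min(2)>185)).astype(np.uint8); m[:,:125]=0;m[:,265:]=0;m[:200]=0;m[285:]=0
n,l,s,ce=cv2.connectedComponentsWithStats(m)
for i in range(1,n):
    if s[i,4]<20: continue
    ys,xs=np.where(l==i); P=np.array([atz(c,(x,y),.054)[:2] for x,y in zip(xs,ys)],np.float32)
    R=cv2.minAreaRect(P); print(ce[i].round(1),s[i,4],P.mean(0).round(4),np.round(R[0],4),np.round(R[1],4),round(R[2],1))
E
```

```text
(601, 560, 3)
[189.4 223.5] 241 [0.5737 0.2036] [0.5738 0.2036] [0.058  0.0227] 77.9
[236.3 241.6] 98 [0.533 0.093] [0.5328 0.0927] [0.0232 0.0226] 82.9
[145.3 249.3] 169 [0.5116 0.3015] [0.5116 0.3015] [0.0229 0.0389] 26.1
```

View pics/crop1.png

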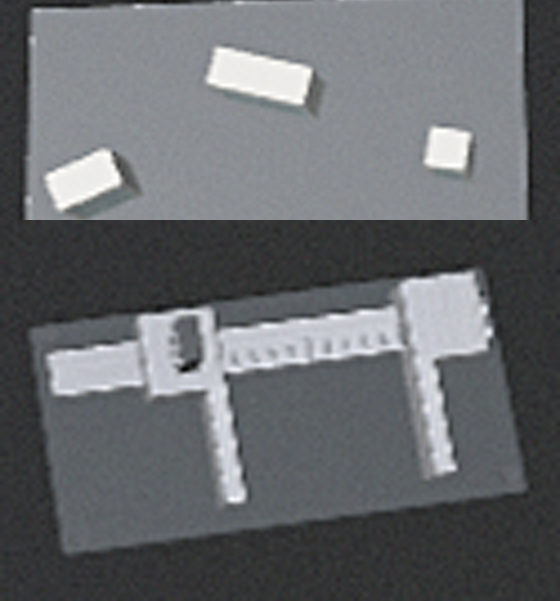

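The crop confirms the top piece as the longest: its lid measures about 57 x 22 mm, against 39 mm and 23 mm for the others. All are clear and white, with no colour. In the top image the bed corners are about (311.7,224.1), (413.7,210.7), (422.2,260.3) and (319.5,274.1). Next I fit the caliper pose.

```bash
python3 - <<'E'
from h import *
from scipy.optimize import least_squares
c=dict(np.load("pics/top0.npz")); s=dict(np.load("pics/side0.npz"))
cc=lambda x,y:(305+x/4.48,200+(y-220)/4.48)
# crop px -> caliper point (g = gap)
fx=[((30,328),(.03,.135,.012)),((487,268),(.03,-.115,.012)),((525,490),(-.095,-.115,.012)),((65,552),(-.095,.135,.012)),
 ((457,470),(-.082,-.07,.042)),((428,362),(-.022,-.06,.042)),((490,350),(-.022,-.1,.042)),((47,352),(.012,.135,.022)),((50,395),(-.012,.135,.022))]
mv=[((246,499),(-.082,0,.042)),((146,396),(-.022,.04,.042)),((215,385),(-.022,0,.042)),((190,318),(.012,.02,.078))]
def W(p,q):
    x,y,t=q; return np.array([x+np.cos(t)*p[0]-np.sin(t)*p[1],y+np.sin(t)*p[0]+np.cos(t)*p[1],p[2]])
def f(q):
    e=[proj(c,W(p,q[:3]))-cc(*u) for u,p in fx]
    e+=[proj(c,W((p[0],p[1]-.06+q[3],p[2]),q[:3]))-cc(*u) for u,p in mv]
    return np.ravel(e)
o=least_squares(f,[.55,-.15,.13,.1],loss='soft_l1'); q=o.x
print("caliper",q.round(4),"deg",np.degrees(q[2])); print(f(q).reshape(-1,2).round(1).tolist())
print("bed_spot",W((-.042,-.022,.012),q),"tab",W((0,q[3]-.04,.064),q))
im=s["image"].copy()
for p in [(.03,.135,.012),(.03,-.115,.012),(-.095,-.115,.012),(-.095,.135,.012),(0,q[3]-.04,.078),(-.082,-.06,.042)]:
    cv2.circle(im,tuple(int(round(4*k)) for k in proj(s,W(p,q))),4,(255,0,0),-1,shift=2)
t=np.radians(-12.1)
for a in(-1,1):
  for b in(-1,1):
    for z in(.003,.054):
      cv2.circle(im,tuple(int(round(4*k)) for k in proj(s,W((a*.011,b*.0285,z),(.5737,.2036,t)))),3,(255,0,0),-1,shift=2)
cv2.imwrite("pics/chk.png",cv2.resize(im[165:295,190:385],None,fx=4,fy=4,interpolation=cv2.INTER_CUBIC)[:,:,::-1])
E
```

```text
caliper [ 0.5784 -0.2214  0.1486  0.1028] deg 8.516185965827818
[[0.4, -1.1], [0.4, -1.0], [1.8, 0.4], [0.1, 0.5], [0.3, 0.4], [-2.1, -0.3], [0.8, 0.2], [-2.1, 0.1], [-1.3, 0.3], [-0.7, 0.3], [0.5, 0.0], [2.1, 0.3], [-1.3, -0.9]]Traceback (most recent call last):
  File "<stdin>", line 17, in <module>
  File "<stdin>", line 10, in W
ValueError: too many values to unpack (expected 3)
```

```bash
cat > fit.py <<'E'
from h import *
from scipy.optimize import least_squares
c=dict(np.load("pics/top0.npz")); s=dict(np.load("pics/side0.npz"))
cc=lambda x,y:(305+x/4.48,200+(y-220)/4.48)
fx=[((30,328),(.03,.135,.012)),((487,268),(.03,-.115,.012)),((525,490),(-.095,-.115,.012)),((65,552),(-.095,.135,.012)),
 ((457,470),(-.082,-.07,.042)),((412,361),(-.022,-.06,.042)),((492,350),(-.022,-.1,.042)),((398,284),(.022,-.06,.042))]
mv=[((246,499),(-.082,0,.042)),((148,396),(-.022,.04,.042)),((222,385),(-.022,0,.042)),((188,315),(.012,.02,.078))]
def W(p,q):
    x,y,t=q[:3]; return np.array([x+np.cos(t)*p[0]-np.sin(t)*p[1],y+np.sin(t)*p[0]+np.cos(t)*p[1],p[2]])
def f(q):
    e=[proj(c,W(p,q))-cc(*u) for u,p in fx]
    e+=[proj(c,W((p[0],p[1]-.06+q[3],p[2]),q))-cc(*u) for u,p in mv]
    return np.ravel(e)
q=least_squares(f,[.55,-.15,.13,.1],loss='soft_l1').x
E
python3 - <<'E'
from fit import *
print("caliper",q.round(4),"deg",np.degrees(q[2])); print(f(q).reshape(-1,2).round(1).tolist())
print("bed_spot",W((-.042,-.022,.012),q),"tab",W((0,q[3]-.04,.064),q))
im=s["image"].copy()
def dot(im,c,p): cv2.circle(im,tuple(int(round(16*k)) for k in proj(c,p)),10,(255,0,0),-1,shift=4)
P=[W(p,q) for p in [(.03,.135,.012),(.03,-.115,.012),(-.095,-.115,.012),(-.095,.135,.012),(0,q[3]-.04,.078),(-.082,-.06,.042),(-.082,q[3]-.06,.042)]]
for a in(-1,1):
  for b in(-1,1):
    for z in(.003,.054): P.append(W((a*.011,b*.0285,z),(.5737,.2036,np.radians(-12.1))))
for p in P: dot(im,s,p)
A=cv2.resize(im[165:290,195:385],None,fx=4,fy=4,interpolation=cv2.INTER_CUBIC)
cv2.imwrite("pics/chk.png",A[:,:,::-1])
E
```

```text
caliper [ 0.5781 -0.2197  0.1509  0.1005] deg 8.648581267264786
[[-0.4, -0.9], [-0.3, -1.0], [1.1, 0.4], [-0.5, 0.7], [-0.4, 0.4], [0.7, -0.0], [-0.3, 0.2], [0.4, -1.0], [-0.4, 0.3], [0.3, 0.1], [0.8, 0.3], [-0.6, -0.2]]
bed_spot [ 0.53984784 -0.24776048  0.012     ] tab [ 0.56897144 -0.15992891  0.064     ]
```

View pics/chk.png

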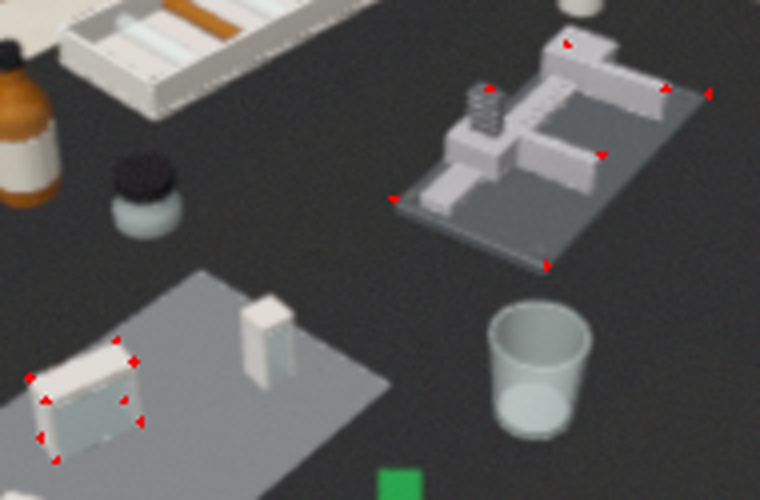

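The dots land on the bed corners, jaw tips, tab top and cell edges in the side view, so the poses hold. The cell is at (0.574, 0.204) with yaw -12°. The caliper is at yaw 8.65°, its bed spot at (0.540, -0.248) and the tab at (0.569, -0.160). I'm lifting clear of the instrument on the right first.

Request:
step_arm([
  {"delta_pos":[0,0,0.04],"spin":0,"grip":0.07},
  {"delta_pos":[0,0,0.08],"spin":0,"grip":0.07},
  {"delta_pos":[0,0.01,0.12],"spin":5,"grip":0.07},
  {"delta_pos":[0,0.03,0.15],"spin":10,"grip":0.07},
  {"delta_pos":[0.01,0.06,0.17],"spin":15,"grip":0.07},
], grip_force=10)

```text
time_s: 0.52
eef_pos: [0.1593, -0.5997, 0.3756]
eef_rot: [0.97, 0.242, -0.001, 0.002]
wrist_force: [0.4, 0.8, -0.3]
width: 0.0698
finger_force: 0.0
```

Request:
step_arm([
  {"delta_pos":[0.028,0.028,0],"spin":5,"grip":0.07},
  {"delta_pos":[0.056,0.056,0],"spin":10,"grip":0.07},
  {"delta_pos":[0.084,0.084,0],"spin":15,"grip":0.07},
  {"delta_pos":[0.112,0.112,0],"spin":20,"grip":0.07},
  {"delta_pos":[0.14,0.14,0],"spin":25,"grip":0.07},
])

```text
time_s: 0.93
eef_pos: [0.3012, -0.4563, 0.3719]
eef_rot: [0.895, 0.447, 0.0, -0.0]
wrist_force: [1.4, -1.0, 0.1]
width: 0.07
finger_force: 0.0
```

Request:
step_arm([
  {"delta_pos":[0.028,0.028,0],"spin":5,"grip":0.07},
  {"delta_pos":[0.056,0.056,0],"spin":10,"grip":0.07},
  {"delta_pos":[0.08,0.09,0],"spin":15,"grip":0.07},
  {"delta_pos":[0.1,0.125,0],"spin":20,"grip":0.07},
  {"delta_pos":[0.12,0.16,0],"spin":25,"grip":0.07},
])

```text
time_s: 1.35
eef_pos: [0.4211, -0.2961, 0.3717]
eef_rot: [0.776, 0.63, -0.0, -0.0]
wrist_force: [0.9, 0.1, -0.3]
width: 0.0699
finger_force: 0.0
```

Request:
step_arm([
  {"delta_pos":[0.015,0.038,0],"spin":0,"grip":0.07},
  {"delta_pos":[0.03,0.076,-0.0],"spin":0,"grip":0.07},
  {"delta_pos":[0.045,0.114,-0.0],"spin":0,"grip":0.07},
  {"delta_pos":[0.06,0.152,-0.0],"spin":0,"grip":0.07},
  {"delta_pos":[0.075,0.19,-0.0],"spin":0,"grip":0.07},
])

```text
time_s: 1.77
eef_pos: [0.4955, -0.106, 0.372]
eef_rot: [0.778, 0.628, -0.0, -0.0]
wrist_force: [1.2, -0.8, 0.1]
width: 0.0698
finger_force: 0.0
```

Request:
step_arm([
  {"delta_pos":[0.01,0.04,0],"spin":0,"grip":0.06},
  {"delta_pos":[0.02,0.08,0],"spin":0,"grip":0.06},
  {"delta_pos":[0.03,0.12,0],"spin":0,"grip":0.06},
  {"delta_pos":[0.04,0.16,0],"spin":0,"grip":0.06},
  {"delta_pos":[0.05,0.195,-0.01],"spin":0,"grip":0.06},
])

```text
time_s: 2.18
eef_pos: [0.5462, 0.0898, 0.364]
eef_rot: [0.778, 0.629, 0.002, 0.001]
wrist_force: [0.6, -0.7, 0.9]
width: 0.0601
finger_force: 0.0
```

Request:
step_arm([
  {"delta_pos":[0.008,0.03,-0.025],"spin":0,"grip":0.06},
  {"delta_pos":[0.016,0.06,-0.05],"spin":0,"grip":0.06},
  {"delta_pos":[0.024,0.09,-0.075],"spin":0,"grip":0.06},
  {"delta_pos":[0.028,0.113,-0.105],"spin":0,"grip":0.06},
  {"delta_pos":[0.028,0.114,-0.14],"spin":0,"grip":0.06},
])

```text
time_s: 2.6
eef_pos: [0.5744, 0.2054, 0.2218]
eef_rot: [0.777, 0.63, 0.002, -0.0]
wrist_force: [-0.1, -0.0, -0.2]
width: 0.0598
finger_force: 0.0
```

Request:
step_arm([
  {"delta_pos":[0,0,-0.04],"spin":0,"grip":0.06},
  {"delta_pos":[0,0,-0.08],"spin":0,"grip":0.06},
  {"delta_pos":[0,0,-0.1],"spin":0,"grip":0.06},
  {"delta_pos":[0,0,-0.12],"spin":0,"grip":0.06},
  {"delta_pos":[0,0,-0.13],"spin":0,"grip":0.06},
])

```text
time_s: 3.02
eef_pos: [0.5706, 0.2002, 0.0881]
eef_rot: [0.778, 0.629, -0.003, -0.001]
wrist_force: [0.1, 0.2, -0.4]
width: 0.0603
finger_force: 0.0
```

Request:
step_arm([
  {"delta_pos":[0,0,0],"spin":0,"grip":0.05},
  {"delta_pos":[0,0,-0.005],"spin":0,"grip":0.05},
  {"delta_pos":[0,0,-0.01],"spin":0,"grip":0.05},
  {"delta_pos":[0,0,-0.015],"spin":0,"grip":0.05},
  {"delta_pos":[0,0,-0.02],"spin":0,"grip":0.05},
])

```text
time_s: 3.43
eef_pos: [0.5746, 0.2013, 0.0734]
eef_rot: [0.778, 0.628, 0.001, 0.0]
wrist_force: [0.1, -0.7, -0.2]
width: 0.0502
finger_force: 0.0
```

```bash
python3 - <<'E'
from h import *
c=shot("side"); cv2.imwrite("pics/s1.png",cv2.resize(c["image"][180:320,130:310],None,fx=4,fy=4,interpolation=cv2.INTER_CUBIC)[:,:,::-1])
s=r.sense(); print(s["eef_pos"],proj(c,s["eef_pos"]))
E
```

```text
[0.57346278 0.20093437 0.07185549] [215.10402762 250.85803875]
```

View pics/s1.png

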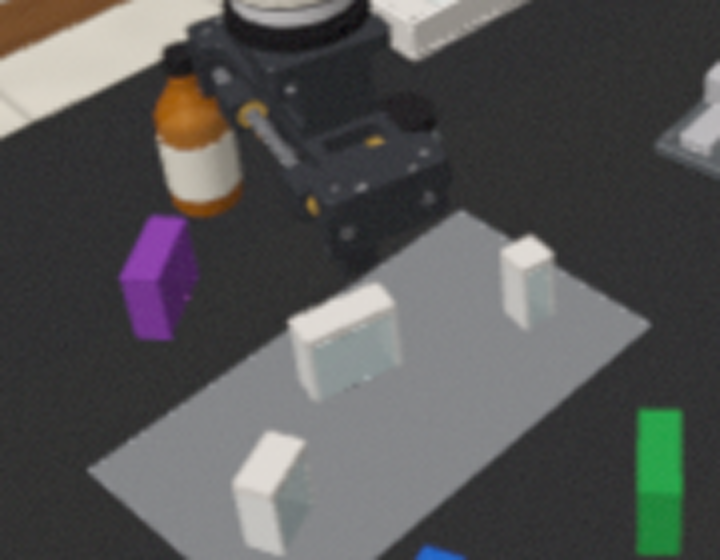

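The crop shows the gripper above and behind the cell, with the fingertips indistinct near (350,260). I'll compare that with the expected finger positions in a brightened crop.

```bash
python3 - <<'E'
from h import *
from scipy.spatial.transform import Rotation as R
c=shot("side"); im=c["image"].copy(); s=r.sense(); Rm=R.from_quat(s["eef_rot"]).as_matrix(); p0=s["eef_pos"]
im=(255*(im/255.)**.45).astype(np.uint8)
im=cv2.resize(im[140:290,130:310],None,fx=4,fy=4,interpolation=cv2.INTER_CUBIC)
for col,pts in (((255,0,0),[(x,y,0) for x in(-.009,.009) for y in(-.025,.025,-.0425,.0425)]),((0,255,0),[(x,y,-.064) for x in(-.0375,.0375) for y in(-.0935,.0935)])):
    for p in pts:
        u=(proj(c,p0+Rm@np.array(p))-[130,140])*4; cv2.circle(im,(int(u[0]),int(u[1])),3,col,-1); print(p,u.round())
cv2.imwrite("pics/s2.png",im[:,:,::-1])
E
```

```text
(-0.009, -0.025, 0) [374. 462.]
(-0.009, 0.025, 0) [336. 414.]
(-0.009, -0.0425, 0) [388. 480.]
(-0.009, 0.0425, 0) [323. 397.]
(0.009, -0.025, 0) [346. 475.]
(0.009, 0.025, 0) [308. 425.]
(0.009, -0.0425, 0) [360. 493.]
(0.009, 0.0425, 0) [296. 409.]
(-0.0375, -0.0935, -0.064) [469. 429.]
(-0.0375, 0.0935, -0.064) [317. 255.]
(0.0375, -0.0935, -0.064) [341. 485.]
(0.0375, 0.0935, -0.064) [201. 298.]
```

View pics/s2.png

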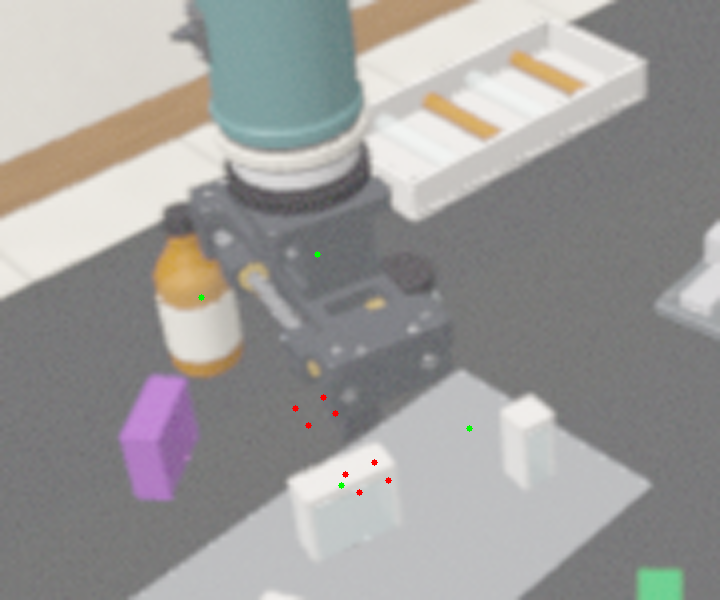

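The predicted fingertips (red) lie about 50 px below what is drawn of the gripper. I'll check with the top camera and a closer side zoom in one picture.

```bash
python3 - <<'E'
from h import *
from scipy.spatial.transform import Rotation as R
s=r.sense(); Rm=R.from_quat(s["eef_rot"]).as_matrix(); p0=s["eef_pos"]; print(s["joint_pos"].round(3),p0.round(4))
out=[]
for n,(a,b,w,h) in (("side",(185,205,62,100)),("top",(135,160,120,100))):
    c=shot(n); k=5.8 if n=="side" else 3.6
    im=(255*(c["image"]/255.)**.45).astype(np.uint8)
    im=cv2.resize(im[b:b+h,a:a+w],None,fx=k,fy=k,interpolation=cv2.INTER_CUBIC)
    for col,pts in (((255,0,0),[(x,y,0) for x in(-.009,.009) for y in(-.025,.025,-.0425,.0425)]),((0,255,0),[(x,y,-.064) for x in(-.0375,.0375) for y in(-.0935,.0935)])):
        for p in pts:
            u=(proj(c,p0+Rm@np.array(p))-[a,b])*k; cv2.circle(im,(int(u[0]),int(u[1])),2,col,-1)
    out.append(np.pad(im,((0,580-im.shape[0]),(0,0),(0,0))))
v=np.hstack(out); print(v.shape); cv2.imwrite("pics/s3.png",v[:,:,::-1])
E
```

```text
[ 0.296  0.249  1.876 -0.     1.017  0.508] [0.5732 0.2009 0.072 ]
(580, 792, 3)
```

View pics/s3.png

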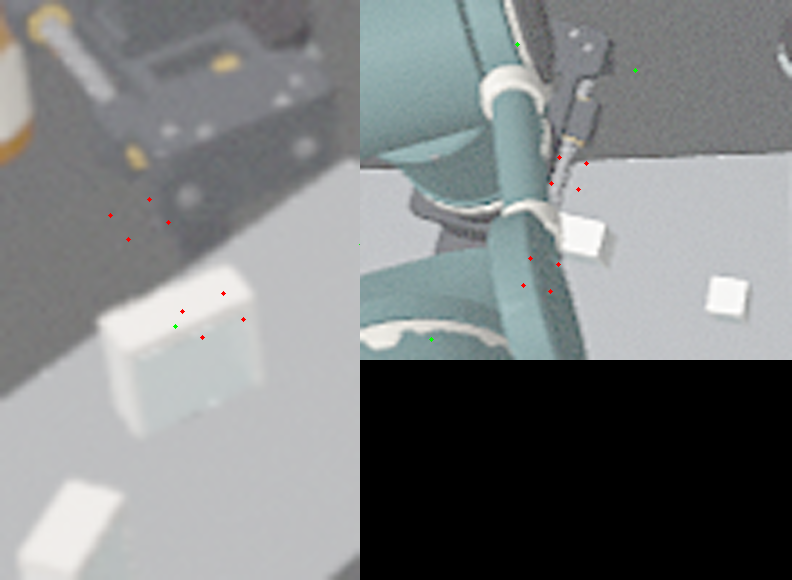

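The gripper drawing is ambiguous: the top view has the wrist over the cell, with finger parts at about (580,90) and the hand hidden. I'll move only the fingers and use an image difference to find where the fingertips are.

```bash
python3 - <<'E'
from h import *
np.savez("pics/d0.npz",s=shot("side")["image"],t=shot("top")["image"])
E
```

Request:
step_arm([
  {"delta_pos":[0,0,0],"spin":0,"grip":0.03},
  {"delta_pos":[0,0,0],"spin":0,"grip":0.01},
  {"delta_pos":[0,0,0],"spin":0,"grip":0.01},
  {"delta_pos":[0,0,0],"spin":0,"grip":0.01},
  {"delta_pos":[0,0,0],"spin":0,"grip":0.01},
])

```text
time_s: 4.15
eef_pos: [0.5735, 0.201, 0.0724]
eef_rot: [0.778, 0.629, 0.0, 0.0]
wrist_force: [-0.1, 0.7, -0.6]
width: 0.0191
finger_force: 0.0
```

```bash
python3 - <<'E'
from h import *
from scipy.spatial.transform import Rotation as R
D=np.load("pics/d0.npz"); s=r.sense(); Rm=R.from_quat(s["eef_rot"]).as_matrix(); p0=s["eef_pos"]; print(p0,s["width"])
for n,k in(("side","s"),("top","t")):
    c=shot(n); d=cv2.GaussianBlur(np.abs(c["image"].astype(float)-D[k]).max(2),(3,3),0)
    m=(d>22).astype(np.uint8); N,l,st,ce=cv2.connectedComponentsWithStats(m)
    print(n,[(st[i].tolist()) for i in range(1,N) if st[i,4]>6])
    for p in [(0,0,0),(0,-.005,0),(0,.005,0),(0,-.025,0),(0,.025,0),(0,-.025,-.06),(0,.025,-.06)]: print(p,proj(c,p0+Rm@np.array(p)).round())
    if k=="s":
        a=(255*(np.hstack([D[k][195:270,170:250],c["image"][195:270,170:250]])/255.)**.45).astype(np.uint8)
        cv2.imwrite("pics/s4.png",cv2.resize(a,None,fx=5,fy=5,interpolation=cv2.INTER_CUBIC)[:,:,::-1])
E
```

```text
[0.57349431 0.20101255 0.07236064] 0.019054243113933226
side [[185, 200, 6, 11, 29], [189, 205, 11, 11, 73], [223, 214, 4, 3, 10], [199, 217, 5, 5, 18], [203, 223, 7, 11, 48]]
(0, 0, 0) [215. 251.]
(0, -0.005, 0) [216. 252.]
(0, 0.005, 0) [214. 249.]
(0, -0.025, 0) [220. 257.]
(0, 0.025, 0) [210. 245.]
(0, -0.025, -0.06) [217. 237.]
(0, 0.025, -0.06) [207. 225.]
top [[192, 186, 6, 10, 43], [186, 191, 4, 3, 9], [189, 197, 10, 13, 78], [158, 217, 5, 2, 7], [190, 220, 4, 11, 35], [155, 224, 4, 7, 22]]
(0, 0, 0) [189. 222.]
(0, -0.005, 0) [188. 224.]
(0, 0.005, 0) [190. 220.]
(0, -0.025, 0) [186. 233.]
(0, 0.025, 0) [192. 212.]
(0, -0.025, -0.06) [181. 228.]
(0, 0.025, -0.06) [187. 206.]
```

View pics/s4.png

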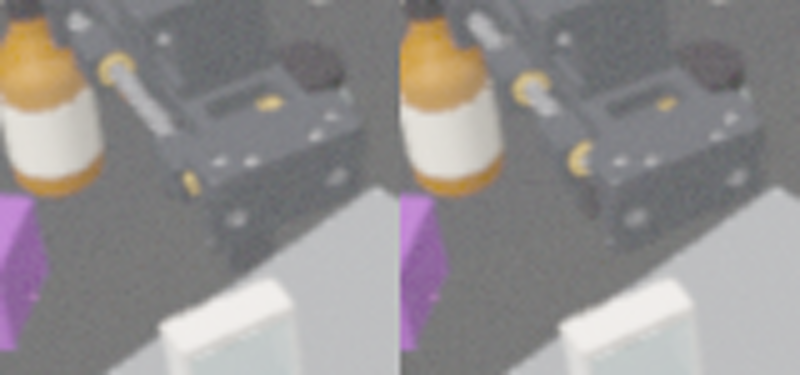

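The finger motion shows in both views, so I can triangulate the moving carriage rings to locate the gripper's true axis.

```bash
python3 - <<'E'
from h import *
from scipy.spatial.transform import Rotation as R
D=np.load("pics/d0.npz"); s=r.sense(); Rm=R.from_quat(s["eef_rot"]).as_matrix(); p0=s["eef_pos"]
C={"s":shot("side"),"t":shot("top")}; g={}
for k,(x0,x1,y0,y1) in (("s",(175,250,190,262)),("t",(145,210,165,245))):
    # gold-ring pixels before/after: strong red-over-blue
    for nm,im in(("before",D[k]),("after",C[k]["image"])):
        a=im[y0:y1,x0:x1].astype(int); m=((a[...,0]-a[...,2]>35)).astype(np.uint8)
        n,l,st,ce=cv2.connectedComponentsWithStats(m)
        g[k,nm]=[(ce[i]+[x0,y0]) for i in range(1,n) if st[i,4]>=2]
        print(k,nm,[(np.round(ce[i]+[x0,y0],1).tolist(),int(st[i,4])) for i in range(1,n) if st[i,4]>=2])
for nm in("before","after"):
  for u in g["s",nm]:
    for v in g["t",nm]:
      o1,d1=ray(C["s"],u);o2,d2=ray(C["t"],v)
      t=np.linalg.lstsq(np.c_[d1,-d2],o2-o1,rcond=None)[0]; a=o1+t[0]*d1;b=o2+t[1]*d2
      if np.linalg.norm(a-b)<.012: print(nm,u.round(),v.round(),"gap",np.linalg.norm(a-b).round(4),"tool",(Rm.T@((a+b)/2-p0)).round(4))
print("base",proj(C["s"],(0,0,0)))
E
```

```text
s before [([179.3, 209.0], 166), ([192.3, 207.8], 24), ([223.6, 215.1], 11), ([182.1, 230.8], 61), ([207.8, 231.3], 10)]
s after [([179.6, 208.9], 176), ([196.2, 212.4], 24), ([204.9, 224.9], 23), ([182.1, 230.8], 62)]
t before [([193.0, 198.0], 3)]
t after [([187.8, 191.2], 5), ([191.0, 207.4], 5)]
before [208. 231.] [193. 198.] gap 0.0085 tool [-0.0032  0.0494 -0.0243]
after [196. 212.] [188. 191.] gap 0.009 tool [ 0.0062  0.0556 -0.0789]
base [489.1812506  369.71909886]
```

```bash
python3 - <<'E'
from h import *
from scipy.spatial.transform import Rotation as R
s=r.sense(); Rm=R.from_quat(s["eef_rot"]).as_matrix(); p0=s["eef_pos"]
cs,ct=shot("side"),shot("top")
for h in np.arange(.04,.2,.02):
    a,b=[Rm.T@(atz(c,u,p0[2]+h)-p0) for c,u in((cs,(200.5,218.7)),(ct,(189.4,199.3)))]
    print(round(h,2),a.round(3),b.round(3))
E
```

```text
0.04 [-0.005  0.08  -0.04 ] [ 0.004  0.044 -0.04 ]
0.06 [ 0.003  0.056 -0.06 ] [-0.001  0.04  -0.06 ]
0.08 [ 0.011  0.031 -0.08 ] [-0.006  0.036 -0.08 ]
0.1 [ 0.019  0.007 -0.1  ] [-0.011  0.032 -0.1  ]
0.12 [ 0.028 -0.018 -0.12 ] [-0.016  0.028 -0.12 ]
0.14 [ 0.036 -0.042 -0.14 ] [-0.021  0.024 -0.14 ]
0.16 [ 0.044 -0.067 -0.16 ] [-0.026  0.021 -0.16 ]
0.18 [ 0.052 -0.092 -0.18 ] [-0.031  0.017 -0.18 ]
```

The rings fit a gripper that is laterally where the state says, but whose drawn fingertips sit roughly 20 to 45 mm above the stated TCP. The finger lengths aren't clear from these views. I'll open wide, go down carefully while watching force, and check from near.

Request:
step_arm([
  {"delta_pos":[0,0,0],"spin":0,"grip":0.07},
  {"delta_pos":[0,0,0],"spin":0,"grip":0.07},
  {"delta_pos":[0,0,-0.002],"spin":0,"grip":0.07},
  {"delta_pos":[0,0,-0.006],"spin":0,"grip":0.07},
  {"delta_pos":[0,0,-0.01],"spin":0,"grip":0.07},
])

```text
time_s: 4.87
eef_pos: [0.5735, 0.201, 0.062]
eef_rot: [0.778, 0.629, 0.0, 0.0]
wrist_force: [-0.3, -0.2, 0.0]
width: 0.0414
finger_force: 0.0
```

Request:
step_arm([
  {"delta_pos":[0,0,0],"spin":0,"grip":0.07},
  {"delta_pos":[0,0,-0.004],"spin":0,"grip":0.07},
  {"delta_pos":[0,0,-0.008],"spin":0,"grip":0.07},
  {"delta_pos":[0,0,-0.012],"spin":0,"grip":0.07},
  {"delta_pos":[0,0,-0.015],"spin":0,"grip":0.07},
])

```text
time_s: 5.28
eef_pos: [0.5731, 0.2009, 0.0466]
eef_rot: [0.778, 0.629, -0.0, -0.0]
wrist_force: [0.1, -0.8, -0.6]
width: 0.0698
finger_force: 0.0
```

```bash
python3 - <<'E'
from h import *
from scipy.spatial.transform import Rotation as R
s=r.sense(); Rm=R.from_quat(s["eef_rot"]).as_matrix(); p0=s["eef_pos"]; print(p0,s["width"],s["wrist_force"])
out=[]
for n,(a,b,w,h) in (("side",(175,200,75,110)),("top",(140,160,75,110))):
    c=shot(n); k=5.3
    im=(255*(c["image"]/255.)**.45).astype(np.uint8)
    im=cv2.resize(im[b:b+h,a:a+w],None,fx=k,fy=k,interpolation=cv2.INTER_CUBIC)
    out.append(im)
v=np.hstack(out); print(v.shape); cv2.imwrite("pics/s5.png",v[:,:,::-1])
E
```

```text
[0.57314565 0.20087322 0.04656898] 0.06983346440918102 [ 0.07969144 -0.81877509 -0.56367043]
(583, 796, 3)
```

View pics/s5.png

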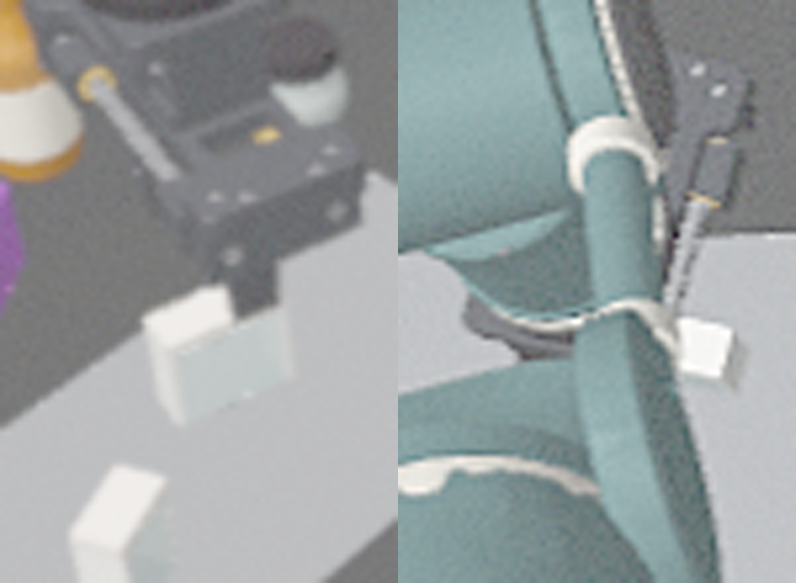

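A near finger now shows at crop (230–278, 260–318), in front of the lid and right of its centre. Its column agrees with the state, but its visible tip is about 30 mm higher than predicted, and nothing has been touched. I'll go down in guarded steps and track the tip row numerically.

Request:
step_arm([
  {"delta_pos":[0,0,-0.003],"spin":0,"grip":0.07},
  {"delta_pos":[0,0,-0.006],"spin":0,"grip":0.07},
  {"delta_pos":[0,0,-0.009],"spin":0,"grip":0.07},
  {"delta_pos":[0,0,-0.012],"spin":0,"grip":0.07},
  {"delta_pos":[0,0,-0.015],"spin":0,"grip":0.07},
])

```text
time_s: 5.8
eef_pos: [0.5734, 0.201, 0.032]
eef_rot: [0.778, 0.629, -0.0, -0.0]
wrist_force: [-0.1, -0.4, 0.0]
width: 0.0702
finger_force: 0.0
```

```bash
python3 - <<'E'
from h import *
from scipy.spatial.transform import Rotation as R
s=r.sense(); Rm=R.from_quat(s["eef_rot"]).as_matrix(); p0=s["eef_pos"]; print(p0,s["width"],s["wrist_force"])
c=shot("side"); im=c["image"].mean(2).astype(int)
np.savez("pics/d1.npz",s=c["image"])
for y in range(240,285,1): print(y,im[y,200:236:2])
for p in [(x,y,0) for x in(-.009,.009) for y in(-.035,-.0525)]: print(p,proj(c,p0+Rm@np.array(p)).round(1))
E
```

```text
[0.57343823 0.20098679 0.03200406] 0.07022157313815681 [-0.11789881 -0.44597622  0.00544979]
240 [46 44 40 61 59 61 60 59 59 59 61 60 58 59 58 56 49 41]
241 [48 45 45 61 58 60 59 60 66 60 63 69 59 59 60 45 41 38]
242 [ 47  48  35  58  58  57  62  65  94  63  70 102  62  53  45  43  39  39]
243 [49 47 41 51 61 53 63 63 83 63 68 97 51 45 38 39 40 39]
244 [50 49 42 46 58 49 56 62 63 57 59 58 41 42 40 37 41 41]
245 [48 49 46 44 50 54 54 64 62 57 45 42 38 36 35 38 41 40]
246 [49 49 50 46 48 51 48 66 61 47 45 41 39 36 38 37 39 39]
247 [50 48 50 48 48 44 43 52 50 44 41 37 38 42 42 34 41 36]
248 [50 50 48 50 44 40 44 50 48 40 38 35 41 36 42 40 37 41]
249 [47 48 51 51 47 42 43 45 46 41 41 38 41 38 39 40 38 39]
250 [49 48 47 49 46 47 48 47 42 39 40 38 39 39 41 41 38 45]
251 [49 47 52 52 48 42 47 47 40 43 45 40 40 42 37 41 45 73]
252 [ 52  49  49  48  47  44  43  46  39  53  65  43  38  37  42  48  72 119]
253 [ 49  50  47  49  47  47  49  43  43  65  69  42  37  39  53  92 118 132]
254 [ 50  48  50  51  50  51  83  49  40  67  60  37  40  39  85 131 134 135]
255 [ 50  50  51  47  52  87 158  6
[... 1740 characters left out ...]
5 134 136 134 133]
278 [134 136 136 141 174 149 144 138 135 134 136 135 134 135 134 135 136 135]
279 [134 136 135 137 164 149 138 135 135 135 134 134 135 135 136 134 135 135]
280 [135 133 135 134 143 140 135 135 135 135 134 136 135 134 135 135 136 134]
281 [135 135 134 135 135 136 135 133 136 136 134 134 136 134 134 135 134 135]
282 [134 135 136 136 136 135 135 136 137 134 134 135 134 137 134 133 134 135]
283 [134 135 135 134 135 135 135 135 135 134 136 135 134 135 135 135 133 136]
284 [134 135 135 134 134 135 135 134 134 134 134 134 135 137 135 135 134 134]
(-0.009, -0.035, 0) [227.  270.4]
(-0.009, -0.0525, 0) [230.5 274.9]
(0.009, -0.035, 0) [220.1 273.5]
(0.009, -0.0525, 0) [223.5 278.2]
```

The finger's columns (219–227) match the prediction, and its bottom edge (rows 262–265) is about 24 mm higher than the state implies. Going to TCP z = 0.010 is safe under either reading, so I'll do that and grip gently.

Request:
step_arm([
  {"delta_pos":[0.0,0.001,-0.005],"spin":0,"grip":0.07},
  {"delta_pos":[0.0,0.002,-0.01],"spin":0,"grip":0.06},
  {"delta_pos":[0.0,0.002,-0.015],"spin":0,"grip":0.05},
  {"delta_pos":[0.0,0.002,-0.019],"spin":0,"grip":0.04},
  {"delta_pos":[0.0,0.002,-0.022],"spin":0,"grip":0.036},
])

```text
time_s: 6.27
eef_pos: [0.573, 0.2029, 0.0094]
eef_rot: [0.778, 0.629, -0.0, -0.0]
wrist_force: [-0.7, -0.4, -0.2]
width: 0.0454
finger_force: 0.0
```

```bash
python3 - <<'E'
from h import *
from scipy.spatial.transform import Rotation as R
s=r.sense(); Rm=R.from_quat(s["eef_rot"]).as_matrix(); p0=s["eef_pos"]; print(p0,s["width"],s["wrist_force"])
c=shot("side"); im=c["image"].mean(2).astype(int)
for y in range(254,284,2): print(y,im[y,200:236:2])
w=s["width"]/2
for p in [(x,y,0) for x in(-.009,.009) for y in(-w,)]: print(p,proj(c,p0+Rm@np.array(p)).round(1))
E
```

```text
[0.57302155 0.20289448 0.00942601] 0.04540983676788537 [-0.67435351 -0.39179536 -0.24558634]
254 [50 49 50 49 43 99 64 61 65 59 46 44 38 40 39 40 41 40]
256 [51 49 50 56 71 61 80 50 52 43 42 39 36 39 43 39 39 37]
258 [ 51  59 126 174 199 199 180  57  47  40  39  37  37  41  38  40  43  42]
260 [ 48 170 216 219 218 218 202  67  40  48  51  42  39  39  42  44  65 104]
262 [ 62 152 209 218 218 217 208  76  41  68  68  40  41  46  83 121 132 135]
264 [127 147 186 213 204 176 159  82  37  42  45  39  37 119 155 140 135 135]
266 [136 139 179 175 159 162 150 110  44  39  41  37  55 118 155 141 135 135]
268 [135 138 177 180 154 146 147 144 107  47  58  98 140 147 156 143 135 135]
270 [135 135 171 185 157 148 147 147 146 126 142 145 144 145 151 145 135 134]
272 [135 134 164 186 162 147 146 147 147 145 146 145 146 139 135 135 135 136]
274 [136 134 154 184 167 147 146 147 146 146 147 155 136 134 136 136 136 135]
276 [135 136 137 174 173 150 147 145 143 124 135 135 134 136 134 135 134 136]
278 [135 137 135 142 175 151 144 137 134 135 137 134 134 136 136 136 135 136]
280 [135 135 134 135 147 142 136 135 135 134 135 134 136 134 136 136 134 135]
282 [134 135 134 135 135 135 135 136 136 134 135 136 136 135 135 134 136 135]
(-0.009, -0.022704918383942684, 0) [225.  274.4]
(0.009, -0.022704918383942684, 0) [218.2 277.5]
```

Request:
step_arm([
  {"delta_pos":[0.0,0.0,-0.003],"spin":0,"grip":0.036},
  {"delta_pos":[0.0,0.0,-0.005],"spin":0,"grip":0.034},
  {"delta_pos":[0.0,0.0,-0.005],"spin":0,"grip":0.026},
  {"delta_pos":[0.0,0.0,-0.005],"spin":0,"grip":0.015},
  {"delta_pos":[0.0,0.0,-0.005],"spin":0,"grip":0.015},
], grip_force=10)

```text
time_s: 6.73
eef_pos: [0.5736, 0.203, 0.0054]
eef_rot: [0.778, 0.628, 0.0, 0.0]
wrist_force: [0.7, -0.8, -0.5]
width: 0.0218
finger_force: 10.0
```

Request:
step_arm([
  {"delta_pos":[0.0,0.0,0],"spin":0,"grip":0.015},
  {"delta_pos":[0.0,0.0,0],"spin":0,"grip":0.015},
  {"delta_pos":[0.0,0.0,0],"spin":0,"grip":0.015},
  {"delta_pos":[0.0,0.0,0],"spin":0,"grip":0.015},
  {"delta_pos":[0.0,0.0,0],"spin":0,"grip":0.015},
])

```text
time_s: 7.15
eef_pos: [0.5735, 0.203, 0.0053]
eef_rot: [0.778, 0.629, 0.0, 0.0]
wrist_force: [0.6, 0.5, -0.4]
width: 0.0216
finger_force: 10.0
```

Gripped at 21.7 mm opening, which is the cell's thickness. Lifting.

Request:
step_arm([
  {"delta_pos":[0,0,0.005],"spin":0,"grip":0.015},
  {"delta_pos":[0,0,0.015],"spin":0,"grip":0.015},
  {"delta_pos":[0,0,0.03],"spin":0,"grip":0.015},
  {"delta_pos":[0,0,0.05],"spin":0,"grip":0.015},
  {"delta_pos":[0,0,0.07],"spin":0,"grip":0.015},
])

```text
time_s: 7.57
eef_pos: [0.5732, 0.2029, 0.0765]
eef_rot: [0.778, 0.628, -0.0, -0.0]
wrist_force: [-0.1, 1.0, -0.1]
width: 0.0216
finger_force: 10.0
```

```bash
python3 - <<'E'
from h import *
s=r.sense(); print(s["eef_pos"].round(4),s["width"],s["finger_force"],s["wrist_force"])
c=shot("side"); p=s["eef_pos"]
print("expected cell centre-bottom px",proj(c,p+[0,0,-.0023]),"top",proj(c,p+[0,0,.049]))
im=c["image"].astype(int).mean(2).astype(int)
for y in range(222,282,3): print(y,im[y,196:236:2])
E
```

```text
[0.5732 0.2029 0.0765] 0.021616356396604634 9.980301596224308 [-0.08567991  1.04755783 -0.09923198]
expected cell centre-bottom px [214.39228853 250.60306344] top [211.85105906 233.91062659]
222 [48 50 59 60 58 54 55 58 61 59 60 61 61 61 61 59 58 59 57 44]
225 [ 48  46  47  44 118  79  60  63  84  68  59  68  74  59  55  45  40  39
  40  39]
228 [50 47 46 43 85 99 56 62 59 60 56 48 42 38 40 37 37 38 38 41]
231 [46 47 49 46 41 40 48 48 48 43 37 40 38 36 39 40 39 40 38 41]
234 [ 47  49  60  96 161 212 185  62  40  37  41  37  41  39  37  40  40  38
  39  40]
237 [ 48 180 215 217 218 217 213  79  40  61  67  49  34  40  39  43  44  46
  49  51]
240 [ 49 116 193 217 215 210 174  88  44  39  43  38  40 106 149 125  52  48
  70 121]
243 [ 49  78 181 176 158 154 137 120  53  43  64 100 133 149 154 135  78 122
 133 134]
246 [ 52  57 166 181 150 138 137 136 134 134 135 135 135 137 149 158 135 134
 134 135]
249 [ 50  46 151 185 159 137 136 136 135 136 134 135 138 144 145 153 139 134
 135 134]
252 [ 49  47 108 184 169 139 136 136 136 136 141 147 140 135 132 134 135 134
 135 135]
255 [ 50  51  50 133 176 144 135 140 143 137 132 134 136 134 135 135 134 135
 136 136]
258 [ 50  49  48  53 110 129 124 133 135 134 135 135 135 135 135 135 133 134
 135 134]
261 [ 50  48  49  79 121 135 134 135 135 136 135 134 136 133 135 135 133 136
 135 135]
264 [ 49  79 129 134 133 134 134 135 134 136 135 136 134 135 134 135 135 136
 134 134]
267 [134 134 133 135 134 135 134 135 135 135 134 134 135 134 133 135 135 134
 134 135]
270 [134 136 134 136 136 134 134 135 135 135 134 135 134 135 135 135 135 135
 135 136]
273 [134 134 135 134 135 136 134 135 134 135 135 134 134 134 136 135 135 135
 134 134]
276 [135 134 133 133 134 135 134 133 136 135 136 134 135 134 135 135 135 133
 136 136]
279 [135 136 135 135 135 134 135 134 135 135 136 136 135 135 134 134 133 134
 135 134]
```

The cell came up upright with the gripper: its corner moved from about (208,280) to (204,258). Now I carry it to the caliper, turning by +20.8° on the way.

Request:
step_arm([
  {"delta_pos":[0,0,0.03],"spin":0,"grip":0.015},
  {"delta_pos":[0,0,0.06],"spin":0,"grip":0.015},
  {"delta_pos":[0,-0.01,0.085],"spin":0,"grip":0.015},
  {"delta_pos":[0,-0.035,0.1],"spin":4,"grip":0.015},
  {"delta_pos":[-0.003,-0.07,0.1],"spin":8,"grip":0.015},
])

```text
time_s: 8.03
eef_pos: [0.5742, 0.1349, 0.1811]
eef_rot: [0.73, 0.684, 0.005, 0.002]
wrist_force: [1.0, 0.0, -0.4]
width: 0.0219
finger_force: 10.0
```

Request:
step_arm([
  {"delta_pos":[-0.003,-0.037,0],"spin":3,"grip":0.015},
  {"delta_pos":[-0.006,-0.074,0],"spin":6,"grip":0.015},
  {"delta_pos":[-0.009,-0.111,0],"spin":9,"grip":0.015},
  {"delta_pos":[-0.012,-0.148,0],"spin":12,"grip":0.015},
  {"delta_pos":[-0.015,-0.185,0],"spin":12.8,"grip":0.015},
])

```text
time_s: 8.45
eef_pos: [0.5552, -0.0536, 0.1758]
eef_rot: [0.651, 0.759, 0.0, 0.001]
wrist_force: [1.4, 1.4, -1.2]
width: 0.0218
finger_force: 10.0
```

Request:
step_arm([
  {"delta_pos":[-0.003,-0.037,0],"spin":0,"grip":0.015},
  {"delta_pos":[-0.006,-0.074,0],"spin":0,"grip":0.015},
  {"delta_pos":[-0.009,-0.111,0],"spin":0,"grip":0.015},
  {"delta_pos":[-0.012,-0.148,0],"spin":0,"grip":0.015},
  {"delta_pos":[-0.015,-0.18,0],"spin":0,"grip":0.015},
])

```text
time_s: 8.87
eef_pos: [0.5401, -0.2345, 0.1758]
eef_rot: [0.652, 0.758, -0.0, 0.001]
wrist_force: [-0.1, -0.1, -0.2]
width: 0.0219
finger_force: 10.0
```

Request:
step_arm([
  {"delta_pos":[0,-0.01,0],"spin":0,"grip":0.015},
  {"delta_pos":[0,-0.016,-0.01],"spin":0,"grip":0.015},
  {"delta_pos":[0,-0.016,-0.03],"spin":0,"grip":0.015},
  {"delta_pos":[0,-0.016,-0.05],"spin":0,"grip":0.015},
  {"delta_pos":[0,-0.016,-0.06],"spin":0,"grip":0.015},
])

```text
time_s: 9.28
eef_pos: [0.5389, -0.2461, 0.1121]
eef_rot: [0.651, 0.759, -0.0, -0.002]
wrist_force: [-0.9, 0.4, -1.6]
width: 0.022
finger_force: 10.0
```

Request:
step_arm([
  {"delta_pos":[0,0,0],"spin":0,"grip":0.015},
  {"delta_pos":[0,0,0],"spin":0,"grip":0.015},
  {"delta_pos":[0,0,0],"spin":0,"grip":0.015},
  {"delta_pos":[0,0,0],"spin":0,"grip":0.015},
  {"delta_pos":[0,0,0],"spin":0,"grip":0.015},
])

```text
time_s: 9.7
eef_pos: [0.5416, -0.2482, 0.1168]
eef_rot: [0.651, 0.759, 0.0, 0.001]
wrist_force: [-0.2, 0.5, -1.0]
width: 0.0219
finger_force: 10.0
```

Request:
step_arm([
  {"delta_pos":[-0.001,0,-0.025],"spin":0,"grip":0.015},
  {"delta_pos":[-0.002,0,-0.05],"spin":0,"grip":0.015},
  {"delta_pos":[-0.002,0,-0.07],"spin":0,"grip":0.015},
  {"delta_pos":[-0.002,0,-0.08],"spin":0,"grip":0.015},
  {"delta_pos":[-0.002,0,-0.085],"spin":0,"grip":0.015},
])

```text
time_s: 10.12
eef_pos: [0.5376, -0.2475, 0.029]
eef_rot: [0.652, 0.759, -0.0, -0.001]
wrist_force: [-0.4, -1.2, -1.0]
width: 0.0218
finger_force: 10.0
```

```bash
python3 - <<'E'
from fit import *
s=r.sense(); print(s["eef_pos"].round(4),s["width"],s["wrist_force"].round(2))
c=shot("top"); cs=shot("side")
def dots(im,cam,a,b,k,P,col):
    for p in P:
        u=(proj(cam,p)-[a,b]+.5)*k; cv2.circle(im,(int(u[0]),int(u[1])),2,col,-1)
out=[]
p=s["eef_pos"]; t=np.radians(98.7-90)
P=[W((i*.011,j*.0285,p[2]-.0023+z),(p[0],p[1],t)) for i in(-1,1) for j in(-1,1) for z in(0,.051)]
for cam,(a,b,w,h) in((cs,(290,165,85,75)),(c,(325,195,85,75))):
    k=4.7; im=(255*(cam["image"]/255.)**.6).astype(np.uint8); im=cv2.resize(im[b:b+h,a:a+w],None,fx=k,fy=k,interpolation=cv2.INTER_CUBIC); dots(im,cam,a,b,k,P,(255,0,0)); out.append(im)
v=np.hstack(out); print(v.shape); cv2.imwrite("pics/s6.png",v[:,:,::-1])
E
```

```text
[ 0.5376 -0.2475  0.029 ] 0.02178798487173537 [-0.42 -1.2  -1.  ]
(352, 800, 3)
```

View pics/s6.png

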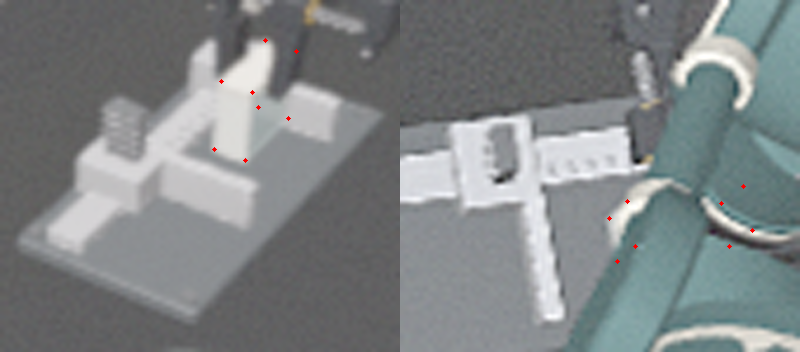

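The side view shows the held cell standing between the jaws: frosted end at crop (232,110), clear of the moving blade at (210,190) and the fixed blade at (315,110). The prediction dots lie on its edges. Lowering to the bed.

Request:
step_arm([
  {"delta_pos":[0,0,-0.004],"spin":0,"grip":0.015},
  {"delta_pos":[0,0,-0.008],"spin":0,"grip":0.015},
  {"delta_pos":[0,0,-0.011],"spin":0,"grip":0.015},
  {"delta_pos":[0,0,-0.012],"spin":0,"grip":0.015},
  {"delta_pos":[0,0,-0.012],"spin":0,"grip":0.015},
])

```text
time_s: 10.63
eef_pos: [0.5384, -0.248, 0.0183]
eef_rot: [0.652, 0.759, -0.0, -0.0]
wrist_force: [0.1, -0.1, -0.6]
width: 0.0216
finger_force: 10.0
```

Request:
step_arm([
  {"delta_pos":[0,0,-0.0005],"spin":0,"grip":0.015},
  {"delta_pos":[0,0,-0.001],"spin":0,"grip":0.015},
  {"delta_pos":[0,0,-0.0015],"spin":0,"grip":0.015},
  {"delta_pos":[0,0,-0.0015],"spin":0,"grip":0.015},
  {"delta_pos":[0,0,-0.0015],"spin":0,"grip":0.015},
])

```text
time_s: 11.05
eef_pos: [0.5385, -0.248, 0.0168]
eef_rot: [0.652, 0.759, 0.0, -0.0]
wrist_force: [-0.3, -0.2, -0.2]
width: 0.0217
finger_force: 10.0
```

Request:
step_arm([
  {"delta_pos":[0,0,-0.0005],"spin":0,"grip":0.015},
  {"delta_pos":[0,0,-0.001],"spin":0,"grip":0.015},
  {"delta_pos":[0,0,-0.0015],"spin":0,"grip":0.015},
  {"delta_pos":[0,0,-0.0015],"spin":0,"grip":0.015},
  {"delta_pos":[0,0,-0.0015],"spin":0,"grip":0.015},
])

```text
time_s: 11.47
eef_pos: [0.5384, -0.248, 0.0152]
eef_rot: [0.652, 0.759, -0.0, -0.0]
wrist_force: [0.4, 0.2, -1.5]
width: 0.022
finger_force: 10.0
```

Request:
step_arm([
  {"delta_pos":[0,0,-0.0005],"spin":0,"grip":0.015},
  {"delta_pos":[0,0,-0.001],"spin":0,"grip":0.015},
  {"delta_pos":[0,0,-0.001],"spin":0,"grip":0.015},
  {"delta_pos":[0,0,-0.001],"spin":0,"grip":0.015},
  {"delta_pos":[0,0,-0.001],"spin":0,"grip":0.015},
])

```text
time_s: 11.88
eef_pos: [0.5384, -0.248, 0.0143]
eef_rot: [0.652, 0.759, -0.0, -0.0]
wrist_force: [0.0, 0.6, -1.3]
width: 0.0214
finger_force: 10.0
```

Request:
step_arm([
  {"delta_pos":[0,0,-0.0005],"spin":0,"grip":0.015},
  {"delta_pos":[0,0,-0.001],"spin":0,"grip":0.015},
  {"delta_pos":[0,0,-0.001],"spin":0,"grip":0.015},
  {"delta_pos":[0,0,-0.001],"spin":0,"grip":0.015},
  {"delta_pos":[0,0,-0.001],"spin":0,"grip":0.015},
])

```text
time_s: 12.3
eef_pos: [0.5385, -0.248, 0.0142]
eef_rot: [0.652, 0.759, -0.0, 0.0]
wrist_force: [-2.6, 1.9, 5.2]
width: 0.0217
finger_force: 10.0
```

Touched down at 0.0142, as predicted. I'll relieve the press, open a little and rise straight up.

Request:
step_arm([
  {"delta_pos":[0,0,0.0008],"spin":0,"grip":0.015},
  {"delta_pos":[0,0,0.0008],"spin":0,"grip":0.022},
  {"delta_pos":[0,0,0.0008],"spin":0,"grip":0.026},
  {"delta_pos":[0,0,0.0008],"spin":0,"grip":0.03},
  {"delta_pos":[0,0,0.0008],"spin":0,"grip":0.03},
])

```text
time_s: 12.72
eef_pos: [0.5385, -0.248, 0.014]
eef_rot: [0.652, 0.759, 0.0, 0.0]
wrist_force: [-0.1, -0.3, -0.1]
width: 0.03
finger_force: 0.0
```

Request:
step_arm([
  {"delta_pos":[0,0,0],"spin":0,"grip":0.03},
  {"delta_pos":[0,0,0.003],"spin":0,"grip":0.032},
  {"delta_pos":[0,0,0.01],"spin":0,"grip":0.034},
  {"delta_pos":[0,0,0.025],"spin":0,"grip":0.036},
  {"delta_pos":[0,0,0.045],"spin":0,"grip":0.04},
])

```text
time_s: 13.13
eef_pos: [0.5371, -0.2473, 0.0584]
eef_rot: [0.652, 0.759, -0.0, -0.002]
wrist_force: [0.6, -0.0, -0.7]
width: 0.0395
finger_force: 0.0
```

Request:
step_arm([
  {"delta_pos":[0,0,0.03],"spin":0,"grip":0.02},
  {"delta_pos":[0,0,0.06],"spin":0,"grip":0},
  {"delta_pos":[0.0,0.02,0.08],"spin":0,"grip":0},
  {"delta_pos":[0.0,0.055,0.09],"spin":0,"grip":0},
  {"delta_pos":[0.01,0.09,0.09],"spin":0,"grip":0},
])

```text
time_s: 13.55
eef_pos: [0.5499, -0.1588, 0.1539]
eef_rot: [0.653, 0.758, 0.001, 0.003]
wrist_force: [0.6, -0.8, -0.3]
width: 0.0091
finger_force: 0.0
```

The cell is released. I'll shift to beyond the tab (caliper +y side) with the fingers shut, and check the cell's pose from the images.

Request:
step_arm([
  {"delta_pos":[0.005,0.01,0],"spin":0,"grip":0},
  {"delta_pos":[0.014,0.03,0],"spin":0,"grip":0},
  {"delta_pos":[0.014,0.03,0],"spin":0,"grip":0},
  {"delta_pos":[0.014,0.03,0],"spin":0,"grip":0},
  {"delta_pos":[0.014,0.03,0],"spin":0,"grip":0},
])

```text
time_s: 13.97
eef_pos: [0.5622, -0.1286, 0.149]
eef_rot: [0.651, 0.759, -0.0, -0.0]
wrist_force: [1.1, -0.1, 0.2]
width: 0.0009
finger_force: 0.0
```

```bash
cat > lk.py <<'E'
from fit import *
def inv(p):
    d=np.array(p[:2])-q[:2]; t=q[2]; return np.array([np.cos(t)*d[0]+np.sin(t)*d[1],-np.sin(t)*d[0]+np.cos(t)*d[1]])
def lid():
    c=shot("side"); m=(c["image"].min(2)>=200).astype(np.uint8); m[:,:310]=0;m[:,380:]=0;m[:165]=0;m[245:]=0
    n,l,st,ce=cv2.connectedComponentsWithStats(m)
    for i in range(1,n):
        if st[i,4]<15: continue
        ys,xs=np.where(l==i); P=np.array([inv(atz(c,(x,y),.063)) for x,y in zip(xs,ys)],np.float32)
        R=cv2.minAreaRect(P); print(st[i].tolist(),"cal xy",P.min(0).round(4),P.max(0).round(4),np.round(R[0],4),np.round(R[1],4),round(R[2],1))
E
python3 - <<'E'
from lk import *
s=r.sense(); print(s["eef_pos"].round(4),s["wrist_force"].round(2),s["width"], "cal tcp",inv(s["eef_pos"]).round(4)); lid()
E
```

```text
[ 0.5622 -0.1286  0.149 ] [ 1.06 -0.13  0.19] 0.0008537212359332815 cal tcp [-0.002   0.0924]
[337, 178, 14, 11, 71] cal xy [-0.052  -0.0455] [-0.0315  0.0084] [-0.0417 -0.0187] [0.0197 0.054 ] 1.1
```

The cell stands at caliper (-0.042, -0.019), about 1° off square. Lowering behind the tab.

Request:
step_arm([
  {"delta_pos":[0,0,-0.03],"spin":0,"grip":0},
  {"delta_pos":[0,0,-0.06],"spin":0,"grip":0},
  {"delta_pos":[0.001,0,-0.08],"spin":0,"grip":0},
  {"delta_pos":[0.001,0,-0.095],"spin":0,"grip":0},
  {"delta_pos":[0.001,0,-0.1],"spin":0,"grip":0},
])

```text
time_s: 14.43
eef_pos: [0.5606, -0.1286, 0.0457]
eef_rot: [0.652, 0.758, -0.001, -0.003]
wrist_force: [-0.5, 0.9, -0.2]
width: 0.0007
finger_force: 0.0
```

Request:
step_arm([
  {"delta_pos":[0,0,-0.003],"spin":0,"grip":0},
  {"delta_pos":[0,0,-0.003],"spin":0,"grip":0},
  {"delta_pos":[0,0,-0.003],"spin":0,"grip":0},
  {"delta_pos":[0,0,-0.003],"spin":0,"grip":0},
  {"delta_pos":[0,0,-0.003],"spin":0,"grip":0},
])

```text
time_s: 14.85
eef_pos: [0.5645, -0.1284, 0.0475]
eef_rot: [0.652, 0.759, 0.001, 0.001]
wrist_force: [0.3, 0.6, -0.1]
width: 0.0008
finger_force: 0.0
```

```bash
python3 - <<'E'
from lk import *
s=r.sense(); print(s["eef_pos"].round(4),s["wrist_force"].round(2),s["eef_rot"], "cal tcp",inv(s["eef_pos"]).round(4))
c=shot("top"); np.savez("pics/d2.npz",t=c["image"],s=shot("side")["image"])
E
```

```text
[ 0.5645 -0.1284  0.0475] [ 0.29  0.64 -0.13] [6.51604896e-01 7.58557599e-01 5.06215347e-04 1.08295557e-03] cal tcp [0.0003 0.0923]
```

Request:
step_arm([
  {"delta_pos":[0.0005,-0.003,-0.001],"spin":0,"grip":0},
  {"delta_pos":[0.001,-0.006,-0.001],"spin":0,"grip":0},
  {"delta_pos":[0.0014,-0.009,-0.001],"spin":0,"grip":0},
  {"delta_pos":[0.0018,-0.012,-0.001],"spin":0,"grip":0},
  {"delta_pos":[0.002,-0.014,-0.001],"spin":0,"grip":0},
])

```text
time_s: 15.37
eef_pos: [0.5656, -0.1425, 0.0451]
eef_rot: [0.652, 0.759, -0.0, 0.0]
wrist_force: [0.2, 0.2, -1.1]
width: 0.0006
finger_force: 0.0
```

Request:
step_arm([
  {"delta_pos":[0.0002,-0.001,0],"spin":0,"grip":0},
  {"delta_pos":[0.0003,-0.002,0],"spin":0,"grip":0},
  {"delta_pos":[0.0005,-0.003,0],"spin":0,"grip":0},
  {"delta_pos":[0.0006,-0.004,0],"spin":0,"grip":0},
  {"delta_pos":[0.0008,-0.005,0],"spin":0,"grip":0},
])

```text
time_s: 15.78
eef_pos: [0.5662, -0.147, 0.0451]
eef_rot: [0.652, 0.759, 0.0, -0.0]
wrist_force: [-0.4, 0.7, -1.1]
width: 0.0003
finger_force: 0.0
```

Request:
step_arm([
  {"delta_pos":[0.0002,-0.001,0],"spin":0,"grip":0},
  {"delta_pos":[0.0003,-0.002,0],"spin":0,"grip":0},
  {"delta_pos":[0.0005,-0.003,0],"spin":0,"grip":0},
  {"delta_pos":[0.0006,-0.004,0],"spin":0,"grip":0},
  {"delta_pos":[0.0008,-0.005,0],"spin":0,"grip":0},
])

```text
time_s: 16.2
eef_pos: [0.5671, -0.1521, 0.0451]
eef_rot: [0.652, 0.759, -0.0, 0.0]
wrist_force: [-0.2, -0.6, -0.7]
width: 0.0004
finger_force: 0.0
```

```bash
python3 - <<'E'
from lk import *
D=np.load("pics/d2.npz"); c=shot("side"); s=r.sense(); print(inv(s["eef_pos"]).round(4),s["wrist_force"].round(2))
d=np.abs(c["image"].astype(int)-D["s"]).max(2)
for nm,p in (("tabtop",(0,.0605,.078)),("tab base",(0,.0605,.042)),("jawtip",(-.082,.0405,.042)),("blockcorner",(-.022,.0805,.042)),("tcp",(0,.0685,.045)),("tcp+21",(0,.0685,.066))): print(nm,proj(c,W(p,q)).round(1))
g=c["image"].mean(2).astype(int); g0=D["s"].mean(2).astype(int)
for y in range(180,226,2): print(y,g0[y,296:344:2],"|",g[y,296:344:2])
E
```

```text
[-0.0007  0.0683] [-0.08 -0.14  0.01]
tabtop [316.9 186.5]
tab base [316.3 196.9]
jawtip [344.9 203.2]
blockcorner [319.3 202.9]
tcp [314.9 197.4]
tcp+21 [315.2 191.4]
180 [ 51  49  50  52  54  50  44  46  50  50  33  41  53  49  51  51  61  97
  56  42  50  37 105 201] | [ 50  50  51  50  51  50  54  68  44  36  46  49  34  36  51  51  51 111
 161 161 104  50  65 186]
182 [ 51  49  51  50  76  50  41  43  50  47  38  43  54  52  53  53  51 108
  59  39  39 109 190 220] | [ 49  50  50  52  52  50  51  50  47  43  47  51  35  42  48  51  53 120
 158 161 107  82 181 220]
184 [ 52  52  48  50  51  47  44  41  50  41  33  47  49  50  51  52  85 107
  87  47 112 189 219 221] | [ 50  50  51  48  51  52  51  50  46  46  49  46  33  44  50  52  84 134
 186 187 165 189 220 221]
186 [ 53  48  51  51  51  49  46  46  48  37  36  61  52  50  54  86 111 170
 135 133 191 218 221 221] | [ 49  50  52  46  52  50  53  53  47  44  48  42  37  47  54  88 112 174
 192 192 195 218 221 221]
188 [ 51  50  51  49  51  46  44  45  52  41  40 101  94  63  90 112 178 192
 190 185 189 194 207 213] | [ 51  51  4
[... 3059 characters left out ...]
10 105 119 148 103  97  97  97  97  98  96  97  99  98  97  97
  97  96  97  97  99  95]
220 [ 50  61  77  87 105 107 101  98  98  98  98  97  96  99  96  97  97  97
  97  98  97  98  97  75] | [ 53  62  77  86 106 106 100  98  98  98  98  98  98  98  98  97  97 100
  97  97  96  96  97  76]
222 [ 49  50  51  59  70  82 101 105 102  99  97  96  97  98  97  95  98  99
  97  96  99  97  78  52] | [ 52  49  50  55  71  85 103 108 101  97 100  96  96  94  97  97  96  99
  95  98  97  97  77  52]
224 [ 49  49  48  50  51  51  70  81  92 112 103  97  98  98  99  99  97  98
  98  98  97  81  53  51] | [ 50  52  48  52  50  48  68  80  92 113 104  97  97  97  99  99  97  96
  98  96  97  79  55  51]
```

The jaw hasn't moved: the shut fingers' tips are passing at about the tab's top (rows 188–190 against the tab top at 186.5). I'll back off, go 18 mm lower and push again.

Request:
step_arm([
  {"delta_pos":[-0.001,0.008,0],"spin":0,"grip":0},
  {"delta_pos":[-0.002,0.016,0],"spin":0,"grip":0},
  {"delta_pos":[-0.004,0.025,0],"spin":0,"grip":0},
  {"delta_pos":[-0.004,0.025,-0.009],"spin":0,"grip":0},
  {"delta_pos":[-0.004,0.025,-0.018],"spin":0,"grip":0},
])

```text
time_s: 16.67
eef_pos: [0.5635, -0.1262, 0.027]
eef_rot: [0.651, 0.759, 0.0, 0.001]
wrist_force: [-0.3, -0.4, -0.7]
width: 0.0002
finger_force: 0.0
```

Request:
step_arm([
  {"delta_pos":[0,0,0],"spin":0,"grip":0},
  {"delta_pos":[0.0005,-0.003,0],"spin":0,"grip":0},
  {"delta_pos":[0.001,-0.006,0],"spin":0,"grip":0},
  {"delta_pos":[0.0014,-0.009,0],"spin":0,"grip":0},
  {"delta_pos":[0.0018,-0.012,0],"spin":0,"grip":0},
])

```text
time_s: 17.08
eef_pos: [0.5653, -0.1398, 0.0274]
eef_rot: [0.652, 0.758, 0.0, 0.0]
wrist_force: [0.7, 0.6, -0.5]
width: 0.0006
finger_force: 0.0
```

Request:
step_arm([
  {"delta_pos":[0.0002,-0.001,0],"spin":0,"grip":0},
  {"delta_pos":[0.0003,-0.002,0],"spin":0,"grip":0},
  {"delta_pos":[0.0005,-0.003,0],"spin":0,"grip":0},
  {"delta_pos":[0.0006,-0.004,0],"spin":0,"grip":0},
  {"delta_pos":[0.0008,-0.005,0],"spin":0,"grip":0},
])

```text
time_s: 17.5
eef_pos: [0.5657, -0.1441, 0.0272]
eef_rot: [0.652, 0.759, 0.0, 0.0]
wrist_force: [-0.6, -0.1, -0.3]
width: 0.0003
finger_force: 0.0
```

```bash
cat >> lk.py <<'E'
def jaw():  # shift of blade of moving jaw in side view: template match vs first picture, mm along caliper y
    c=shot("side"); g=c["image"]; g0=s0["image"]; best=[]
    x0,y0,x1,y1=330,196,352,216
    T=g0[y0:y1,x0:x1]; R=cv2.matchTemplate(g[170:225,318:372],T,cv2.TM_CCOEFF_NORMED)
    _,v,_,(mx,my)=cv2.minMaxLoc(R)
    par=lambda a,i: 0 if not 0<i<len(a)-1 else .5*(a[i-1]-a[i+1])/(a[i-1]-2*a[i]+a[i+1])
    u=np.array([mx+par(R[my],mx)+318-x0,my+par(R[:,mx],my)+170-y0])
    p0=inv(atz(c,(341,203),.04)); p1=inv(atz(c,np.array([341,203])+u,.04))
    print("jaw px",u.round(2),"score",round(float(v),3),"shift",(p1-p0).round(4))
s0=dict(np.load("pics/side0.npz"))
E
python3 - <<'E'
from lk import *
s=r.sense(); print(inv(s["eef_pos"]).round(4),s["eef_pos"].round(4),s["wrist_force"].round(2)); jaw(); lid()
E
```

```text
[-0.0009  0.0766] [ 0.5657 -0.1441  0.0272] [-0.6  -0.09 -0.26]
jaw px [ 17.89 -17.74] score 0.852 shift [-0.0004 -0.1099]
[341, 180, 10, 9, 22] cal xy [-0.052  -0.0443] [-0.0468  0.0079] [-0.0491 -0.0182] [0.0048 0.0522] 1.1
```

Request:
step_arm([
  {"delta_pos":[0.0002,-0.001,0],"spin":0,"grip":0},
  {"delta_pos":[0.0003,-0.002,0],"spin":0,"grip":0},
  {"delta_pos":[0.0005,-0.003,0],"spin":0,"grip":0},
  {"delta_pos":[0.0006,-0.004,0],"spin":0,"grip":0},
  {"delta_pos":[0.0008,-0.005,0],"spin":0,"grip":0},
])

```text
time_s: 18.02
eef_pos: [0.5664, -0.1489, 0.0271]
eef_rot: [0.652, 0.759, 0.0, -0.0]
wrist_force: [-0.7, 2.0, 0.5]
width: 0.0007
finger_force: 1.0
```

Request:
step_arm([
  {"delta_pos":[0.0002,-0.001,0],"spin":0,"grip":0},
  {"delta_pos":[0.0003,-0.002,0],"spin":0,"grip":0},
  {"delta_pos":[0.0005,-0.003,0],"spin":0,"grip":0},
  {"delta_pos":[0.0006,-0.004,0],"spin":0,"grip":0},
  {"delta_pos":[0.0008,-0.005,0],"spin":0,"grip":0},
])

```text
time_s: 18.43
eef_pos: [0.5672, -0.1541, 0.0271]
eef_rot: [0.652, 0.759, -0.0, -0.0]
wrist_force: [-0.5, 2.1, 0.7]
width: 0.0006
finger_force: 1.0
```

```bash
sed -i 's/g\[170:225,318:372\]/g[183:222,324:362]/; s/+318-x0/+324-x0/; s/+170-y0/+183-y0/' lk.py
python3 - <<'E'
from lk import *
s=r.sense(); print(inv(s["eef_pos"]).round(4),s["eef_pos"].round(4),s["wrist_force"].round(2)); jaw()
E
```

```text
[-0.0008  0.0665] [ 0.5672 -0.1541  0.0271] [-0.54  2.08  0.65]
jaw px [ 1.77 -1.76] score 0.752 shift [-0.     -0.0103]
```

In contact at about 2 N, which is the slide friction, and the jaw is moving. I'll continue.

Request:
step_arm([
  {"delta_pos":[0.0003,-0.002,0],"spin":0,"grip":0},
  {"delta_pos":[0.0006,-0.004,0],"spin":0,"grip":0},
  {"delta_pos":[0.0009,-0.006,0],"spin":0,"grip":0},
  {"delta_pos":[0.0012,-0.008,0],"spin":0,"grip":0},
  {"delta_pos":[0.0015,-0.01,0],"spin":0,"grip":0},
])

```text
time_s: 18.9
eef_pos: [0.5688, -0.1642, 0.0271]
eef_rot: [0.652, 0.759, 0.0, -0.0]
wrist_force: [-0.9, 1.8, 1.3]
width: 0.0008
finger_force: 1.0
```

Request:
step_arm([
  {"delta_pos":[0.0002,-0.0015,0],"spin":0,"grip":0},
  {"delta_pos":[0.0005,-0.003,0],"spin":0,"grip":0},
  {"delta_pos":[0.0007,-0.0045,0],"spin":0,"grip":0},
  {"delta_pos":[0.0009,-0.006,0],"spin":0,"grip":0},
  {"delta_pos":[0.001,-0.007,0],"spin":0,"grip":0},
])

```text
time_s: 19.32
eef_pos: [0.5699, -0.1712, 0.0271]
eef_rot: [0.652, 0.759, 0.0, 0.0]
wrist_force: [0.3, 2.8, -0.0]
width: 0.0003
finger_force: 1.0
```

Request:
step_arm([
  {"delta_pos":[0.0001,-0.0007,0],"spin":0,"grip":0},
  {"delta_pos":[0.0002,-0.0014,0],"spin":0,"grip":0},
  {"delta_pos":[0.0003,-0.0021,0],"spin":0,"grip":0},
  {"delta_pos":[0.0004,-0.0028,0],"spin":0,"grip":0},
  {"delta_pos":[0.0005,-0.0035,0],"spin":0,"grip":0},
])

```text
time_s: 19.73
eef_pos: [0.5703, -0.1745, 0.0271]
eef_rot: [0.652, 0.759, 0.0, 0.0]
wrist_force: [0.5, 2.4, 0.6]
width: 0.0007
finger_force: 1.0
```

Request:
step_arm([
  {"delta_pos":[0.0001,-0.0007,0],"spin":0,"grip":0},
  {"delta_pos":[0.0002,-0.0014,0],"spin":0,"grip":0},
  {"delta_pos":[0.0003,-0.0021,0],"spin":0,"grip":0},
  {"delta_pos":[0.0004,-0.0028,0],"spin":0,"grip":0},
  {"delta_pos":[0.0005,-0.0035,0],"spin":0,"grip":0},
])

```text
time_s: 20.15
eef_pos: [0.5708, -0.178, 0.0271]
eef_rot: [0.652, 0.759, 0.0, -0.0]
wrist_force: [0.9, 3.3, -0.1]
width: 0.0005
finger_force: 1.4
```

```bash
python3 - <<'E'
from lk import *
s=r.sense(); print(inv(s["eef_pos"]).round(4),s["eef_pos"].round(4),s["wrist_force"].round(2)); lid(); jaw()
E
```

```text
[-0.0009  0.0423] [ 0.5708 -0.178   0.0271] [ 0.86  3.32 -0.1 ]
[337, 180, 14, 9, 39] cal xy [-0.0537 -0.0443] [-0.0348  0.0096] [-0.0441 -0.0176] [0.054  0.0177] 87.5
jaw px [ 5.56 -5.72] score 0.743 shift [ 0.0004 -0.0336]
```

Request:
step_arm([
  {"delta_pos":[0.0001,-0.0007,0],"spin":0,"grip":0},
  {"delta_pos":[0.0002,-0.0014,0],"spin":0,"grip":0},
  {"delta_pos":[0.0003,-0.0021,0],"spin":0,"grip":0},
  {"delta_pos":[0.0004,-0.0028,0],"spin":0,"grip":0},
  {"delta_pos":[0.0005,-0.0035,0],"spin":0,"grip":0},
])

```text
time_s: 20.67
eef_pos: [0.5714, -0.1815, 0.0271]
eef_rot: [0.652, 0.759, 0.0, 0.0]
wrist_force: [0.6, 3.2, -0.2]
width: 0.0001
finger_force: 1.5
```

Request:
step_arm([
  {"delta_pos":[0.0001,-0.0005,0],"spin":0,"grip":0},
  {"delta_pos":[0.0002,-0.001,0],"spin":0,"grip":0},
  {"delta_pos":[0.0002,-0.0015,0],"spin":0,"grip":0},
  {"delta_pos":[0.0003,-0.002,0],"spin":0,"grip":0},
  {"delta_pos":[0.0004,-0.0025,0],"spin":0,"grip":0},
])

```text
time_s: 21.08
eef_pos: [0.5718, -0.1841, 0.0272]
eef_rot: [0.652, 0.759, 0.0, 0.0]
wrist_force: [1.0, 3.6, 0.1]
width: 0.0007
finger_force: 1.5
```

```bash
python3 - <<'E'
from lk import *
s=r.sense(); print(inv(s["eef_pos"]).round(4),s["eef_pos"].round(4),s["wrist_force"].round(2)); lid(); jaw()
E
```

```text
[-0.0009  0.0361] [ 0.5718 -0.1841  0.0272] [1.01 3.57 0.13]
[338, 179, 14, 9, 38] cal xy [-0.0538 -0.0509] [-0.0346  0.0034] [-0.0445 -0.024 ] [0.0544 0.0182] 85.9
jaw px [ 6.44 -7.05] score 0.72 shift [ 0.0014 -0.041 ]
```

Request:
step_arm([
  {"delta_pos":[0.0001,-0.0005,0],"spin":0,"grip":0},
  {"delta_pos":[0.0002,-0.001,0],"spin":0,"grip":0},
  {"delta_pos":[0.0002,-0.0015,0],"spin":0,"grip":0},
  {"delta_pos":[0.0003,-0.002,0],"spin":0,"grip":0},
  {"delta_pos":[0.0004,-0.0025,0],"spin":0,"grip":0},
])

```text
time_s: 21.6
eef_pos: [0.5721, -0.1866, 0.0271]
eef_rot: [0.652, 0.759, 0.0, 0.0]
wrist_force: [1.4, 2.8, 0.8]
width: 0.0003
finger_force: 1.5
```

Request:
step_arm([
  {"delta_pos":[0.0,-0.0003,0],"spin":0,"grip":0},
  {"delta_pos":[0.0001,-0.0006,0],"spin":0,"grip":0},
  {"delta_pos":[0.0001,-0.0009,0],"spin":0,"grip":0},
  {"delta_pos":[0.0002,-0.0012,0],"spin":0,"grip":0},
  {"delta_pos":[0.0002,-0.0015,0],"spin":0,"grip":0},
])

```text
time_s: 22.02
eef_pos: [0.5722, -0.1873, 0.0271]
eef_rot: [0.652, 0.758, 0.0, -0.001]
wrist_force: [1.8, 6.1, 1.9]
width: 0.0004
finger_force: 3.2
```

Request:
step_arm([
  {"delta_pos":[0.0,-0.0003,0],"spin":0,"grip":0},
  {"delta_pos":[0.0001,-0.0006,0],"spin":0,"grip":0},
  {"delta_pos":[0.0001,-0.0009,0],"spin":0,"grip":0},
  {"delta_pos":[0.0002,-0.0012,0],"spin":0,"grip":0},
  {"delta_pos":[0.0002,-0.0015,0],"spin":0,"grip":0},
])

```text
time_s: 22.43
eef_pos: [0.5723, -0.1875, 0.0271]
eef_rot: [0.652, 0.758, 0.001, -0.001]
wrist_force: [1.4, 10.3, 2.6]
width: 0.0004
finger_force: 5.1
```

Firm contact with both jaws: 10 N at the tab less about 2 N friction. That's enough, so I'm easing off now.

Request:
step_arm([
  {"delta_pos":[-0.0001,0.0006,0],"spin":0,"grip":0},
  {"delta_pos":[-0.0002,0.0012,0],"spin":0,"grip":0},
  {"delta_pos":[-0.0002,0.0015,0],"spin":0,"grip":0},
  {"delta_pos":[-0.0002,0.0015,0],"spin":0,"grip":0},
  {"delta_pos":[-0.0002,0.0015,0],"spin":0,"grip":0},
])

```text
time_s: 22.85
eef_pos: [0.5722, -0.1873, 0.0271]
eef_rot: [0.652, 0.759, 0.0, -0.0]
wrist_force: [1.8, 4.9, 0.9]
width: 0.0003
finger_force: 2.6
```

```bash
python3 - <<'E'
from lk import *
s=r.sense(); print(inv(s["eef_pos"]).round(4),s["eef_pos"].round(4),s["wrist_force"].round(2)); lid(); jaw()
E
```

```text
[-0.0009  0.0329] [ 0.5722 -0.1873  0.0271] [1.77 4.9  0.93]
[339, 179, 13, 9, 41] cal xy [-0.0538 -0.0509] [-0.0345  0.0005] [-0.0443 -0.0253] [0.0519 0.0188] 85.9
jaw px [ 7.26 -7.38] score 0.704 shift [ 0.0003 -0.0438]
```

Force is down to 4.9 N at the tab, about 3 N on the cell. Now I let go of the tab completely and rise clear.

Request:
step_arm([
  {"delta_pos":[-0.0001,0.0005,0],"spin":0,"grip":0},
  {"delta_pos":[-0.0002,0.001,0],"spin":0,"grip":0},
  {"delta_pos":[-0.0004,0.003,0],"spin":0,"grip":0},
  {"delta_pos":[-0.001,0.007,0],"spin":0,"grip":0},
  {"delta_pos":[-0.002,0.012,0],"spin":0,"grip":0},
])

```text
time_s: 23.37
eef_pos: [0.5699, -0.1764, 0.027]
eef_rot: [0.652, 0.758, -0.0, 0.0]
wrist_force: [0.5, 0.0, 0.1]
width: 0.0003
finger_force: 0.0
```

Request:
step_arm([
  {"delta_pos":[0,0.01,0.01],"spin":0,"grip":0},
  {"delta_pos":[0,0.02,0.03],"spin":0,"grip":0},
  {"delta_pos":[0,0.04,0.06],"spin":0,"grip":0},
  {"delta_pos":[0,0.06,0.09],"spin":0,"grip":0},
  {"delta_pos":[0,0.09,0.12],"spin":0,"grip":0},
])

```text
time_s: 23.78
eef_pos: [0.5698, -0.0864, 0.1484]
eef_rot: [0.652, 0.758, -0.0, 0.0]
wrist_force: [0.8, 0.4, -0.6]
width: 0.0005
finger_force: 0.0
```

Request:
step_arm([
  {"delta_pos":[0,0.03,0.02],"spin":0,"grip":0},
  {"delta_pos":[-0.02,0.06,0.04],"spin":0,"grip":0},
  {"delta_pos":[-0.04,0.09,0.06],"spin":0,"grip":0},
  {"delta_pos":[-0.06,0.12,0.08],"spin":0,"grip":0},
  {"delta_pos":[-0.08,0.15,0.1],"spin":0,"grip":0},
])

```text
time_s: 24.2
eef_pos: [0.4887, 0.0651, 0.2482]
eef_rot: [0.652, 0.759, 0.0, 0.0]
wrist_force: [0.4, 1.4, 0.8]
width: 0.0003
finger_force: 0.0
```

```bash
python3 - <<'E'
from lk import *
s=r.sense(); print(s["eef_pos"].round(4),s["wrist_force"].round(2)); lid(); jaw()
c=shot("top"); g=c["image"].mean(2).astype(int)
print(g[215:270:3,335:425:3])
for p in [(-.082,-.06,.042),(-.042,-.06,.063),(-.053,-.003,.063),(-.053,-.06,.063),(-.031,-.003,.063),(-.082,-.003,.042)]: print(p,proj(c,W(p,q)).round(1))
E
```

```text
[0.4887 0.0651 0.2482] [0.41 1.4  0.84]
[339, 177, 13, 10, 67] cal xy [-0.0518 -0.054 ] [-0.0335 -0.0011] [-0.0427 -0.0275] [0.0174 0.0529] 1.2
jaw px [ 7.27 -7.4 ] score 0.708 shift [ 0.0003 -0.044 ]
[[ 55  55  53  46  51  52  52  52  48  53  51  43  44  74  93  97  95  95
   95 116 220 198 197 199 198 195  84  49  56  51]
 [ 51  50  47  45  32  57  80  91 190 212 163 215  68  92  95  96  95  91
   89 106 168 198 194 195 197 197 128  48  48  50]
 [ 99  95  98  97  93  96 118 196 203 121 105 159 103  68 144 219 204 209
  207 208 169 198 199 201 197 200 142  46  47  51]
 [ 95  97  91  93  85  66 119 201 202 120 101 129 191 198 199 202 204 204
  208 207 126 200 200 203 201 201 206  36  56  52]
 [220 200 205 201 198 192 186 203 195 109 102  97 184 171 181 202 204 166
  189 212 109 201 202 201 199 202 181  72  50  53]
 [197 200 197 197 198 200 164 213 194 170  37 204 205 179 222 228 132 119
  101  85 141 209 210 147 103 103  91  83  44  57]
 [193 191 197 177 202 206 172 160 198 199 200 197 197  81  93  92  97  99
   94  96 125 188 210  92  92  97  96  96  56  44]
 [229 147 101 106  86  9
[... 1001 characters left out ...]
  99  95  99  96 100  93 113 175  98  93  94 100
   99  95  91  96  93  95  95  95  97  98  92  63]
 [100  96  98  98  96 100  98  97 100  97 100  99  97  96  99  98  95  96
   98 102  98  93  73  52  56  46  47  47  51  57]
 [100  98  98  98 100  96  98  96  99  97  95 102 101  93  89  69  48  56
   47  47  49  45  48  48  56  49  53  51  54  51]
 [100 102  96 102 101 102  95  86  56  50  51  44  50  52  53  48  51  52
   48  54  50  52  48  53  52  50  52  47  49  50]]
(-0.082, -0.06, 0.042) [402.4 256.8]
(-0.042, -0.06, 0.063) [401.3 238.4]
(-0.053, -0.003, 0.063) [377.6 246.4]
(-0.053, -0.06, 0.063) [402.2 243.1]
(-0.031, -0.003, 0.063) [375.9 236.9]
(-0.082, -0.003, 0.042) [378.1 260. ]
```

Robot clear. One numeric check of the lid against the jaws in the unobstructed top view.

```bash
python3 - <<'E'
from lk import *
c=shot("top"); m=(c["image"].min(2)>222).astype(np.uint8); m[:,:372]=0;m[:,406:]=0;m[:230]=0;m[252:]=0
n,l,st,ce=cv2.connectedComponentsWithStats(m); i=1+st[1:,4].argmax(); ys,xs=np.where(l==i)
P=np.array([inv(atz(c,(x,y),.063)) for x,y in zip(xs,ys)],np.float32); R=cv2.minAreaRect(P)
e,v=np.linalg.eigh(np.cov(P.T)); print(st[i],np.round(R[0],4),np.round(R[1],4),R[2],"pca yaw deg",np.degrees(np.arctan2(-v[0,1],v[1,1])))
g=c["image"].mean(2)
for row in(236,240,244): print(row,g[row,368:412].astype(int))
# blade directions from top view, z=.042: bright ridge centroid per row below the lid
for x0,x1 in((370,382),(396,410)):
    Q=[inv(atz(c,((np.arange(x0,x1)*np.clip(g[y,x0:x1]-120,0,None)).sum()/np.clip(g[y,x0:x1]-120,0,None).sum(),y),.042)) for y in range(249,256)]
    Q=np.array(Q); print("blade yaw deg",np.degrees(np.polyfit(Q[:,0],Q[:,1],1)[0]).round(2),Q.mean(0).round(4))
s=r.sense(); print(s["time_s"])
E
```

```text
[376 234  27  13 233] [-0.0427 -0.032 ] [0.0216 0.058 ] 1.3598530292510986 pca yaw deg 0.3001146781693825
236 [107 188 232 208 216 178  75  88  84  80  82  77  72  65  90 141 167 162
 181 233 248 246 246 244 244 241 240 239 238 238 237 237 233 226 169  60
  93  94  96  92  95  96  96  98]
240 [127 126 157 213 211 219 217 167 215 240 235 236 235 234 233 235 233 234
 234 233 235 234 235 234 234 234 232 233 233 235 233 235 235 231 222 194
  79  95  97  90  97  96  96  92]
244 [106 134 145 184 213 205 199 185 178 221 238 234 235 236 235 236 235 237
 237 238 240 242 241 244 246 246 252 245 231 225 200 187 161 159 181 198
 150  86  92  97  95  97  93  93]
blade yaw deg -3.85 [-0.0623  0.0034]
blade yaw deg 1.34 [-0.0713 -0.0634]
24.4
```

```bash
python3 -c "
from cell import r
print(r.job_done())"
```

```text
the job is handed in; nothing more can be done
None
```

The job is handed in, with no verdict returned. By the last camera check the longest cell stands within about 1.5° of square between the closed jaws (gap about 57 mm) and the arm is clear. The push briefly reached about 10 N at the tab before I eased off, which I estimate as about 8 N on the glass.

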